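# Knock the pad pins of a brake caliper home

### The job

The two pad pins of the brake caliper still stand proud. Take the rubber mallet by its handle and knock both pins fully home with brisk blows of the mallet, not with the gripper, keeping everything off the bleed screw and the brake pipe beside them. Then set the mallet down, without dropping it, with its head on the black rubber mat, and leave all the other things where they are.

Things in the scene. Friction and masses are not known exactly. Their poses are not given: they have to be found in the camera images.
- caliper: Disc brake caliper of grey cast iron, about 92 x 200 mm in plan, fixed with its 20 mm thick hardwood block (135 x 250 mm, reaching from x = -55 to +80 mm). Origin on the bench under its middle; z up, y along its length, -x towards the side where the pads and pins are seen. Its flat top is 130 mm above the bench; two round cylinder bosses (radius 31 mm, at x = 16, y = +34 and -34 mm) and bolt heads rise to 138 mm, the two pin lugs (radius 12 mm) to 136 mm. It does not move.
- pin_a_head: Upper, struck end of pad pin A: flat steel head 16 mm across and 8 mm thick; the pin is upright, at x = -32, y = +38 mm in the caliper's frame. The origin is the middle of its top face, z up. When the pin is home this point is 144 mm above the bench (head seated on its lug); at the start it stands 14 to 28 mm higher.
- pin_b_head: The same for pad pin B, at x = -32, y = -38 mm in the caliper's frame.
- pin_a (a joint): How far pad pin A has been driven down (m): 0 = 28 mm proud, 0.028 = fully home against its stop; starts between 0 and 0.014. Its split spring sleeve resists with about 10 N and holds the pin wherever it is left.
- pin_b (a joint): The same for pad pin B.
- bleed_screw: Bleed screw with a rubber cap, upright beside pin A, 14 mm across the hexagon at its foot and 11 mm across the cap, 38 mm tall, at x = -8, y = +72 mm in the caliper's frame. Origin at its foot, on the caliper's flat top (130 mm above the bench). Must not be touched.
- brake_pipe: Union nut with a bent 6 mm copper brake pipe; its foot (the origin) stands on the caliper's flat top at x = 30, y = -62 mm in the caliper's frame. From there the pipe rises 53 mm and bends away to the caliper's +x side, ending 70 mm out. Must not be touched.
- mallet: Rubber mallet, 0.45 kg: head a black upright cylinder 54 mm across and 90 mm tall that stands on one of its two flat faces on the bench; level wooden handle 22 mm wide, 28 mm high, its middle 45 mm above the bench, running from the head towards -x, its free end 215 mm from the head's axis. Origin at the level of the lower face, under the middle of the mallet's length; x along the handle towards the head, z up along the head. The head's axis is at x = 86 mm.
- mallet_head (a point): Centre of the mallet's head; the middle of the lower (striking) face lies 45 mm below it along the mallet's -z. Axes as the mallet's.
- mallet_grip (a point): Middle of the handle where it is best held, 75 mm from the head's axis, close to the head. Axes as the mallet's.
- mat: Black ribbed rubber mat 260 x 200 x 4 mm fixed flat on the bench; origin in the middle of its underside, x along the 260 mm. The hand tools lie along its +y edge, on y = 30 to 95 mm; the rest is free.
- spanner: Steel open spanner about 180 mm long lying on the mat, along the mat's x, near y = +75 mm. Leave alone.
- drift: Square steel drift punch 130 mm long, 12 mm thick, lying on the mat, along the mat's x, near y = +45 mm. Leave alone.
- spray_can: Tall aerosol can, 66 mm across, 230 mm tall, standing beside the caliper on the pin side, about 85 mm to one end or the other; origin in the middle of its foot. Leave alone.
- old_pads: Two worn brake pads stacked, 60 x 110 x 32 mm, lying beside the caliper on the pin side, at the other end from the can; origin under the middle. Leave alone.
- pad_box: Cardboard carton 130 x 60 x 45 mm lying beside the mallet; origin under its middle, x along the 130 mm. Leave alone.
- lamp_shell: Round headlamp unit lying glass down, chrome rim and grey bowl, 180 mm across, 92 mm tall, farther back; origin in the middle of its rim plane. Leave alone.
- wing_mirror: Round chrome wing mirror on a 60 mm foot, 160 mm tall, farther back; origin under its foot. Leave alone.
Mind the look-alikes: they are no part of the job. What is shaped like the mallet but pink is not meant.

How it is judged:
On the way, in this order (a step that is already met when the one before it is completed fails the run):
1. the mallet is lifted clear of the bench (height (world z) of mallet_head above 0.12 m), for 0.1 s.
2. a blow of the mallet drives one of the pins (pin moving faster than 0.04 m/s) (((velocity of joint pin_a above 0.04 m/s and contact force between mallet and pin_a_head above 0.5 N) or (velocity of joint pin_b above 0.04 m/s and contact force between mallet and pin_b_head above 0.5 N))).
3. with one pin home, a blow of the mallet drives the other (faster than 0.04 m/s) (((value of joint pin_b above 0.0255 m and velocity of joint pin_a above 0.04 m/s and contact force between mallet and pin_a_head above 0.5 N) or (value of joint pin_a above 0.0255 m and velocity of joint pin_b above 0.04 m/s and contact force between mallet and pin_b_head above 0.5 N))).
At the end, for the whole second after the job is handed in: Both pins are home (driven to within 2.5 mm of the stop), and the mallet lies or stands at rest with the middle of its head over the mat, less than 60 mm above the bench (value of joint each of pin_a, pin_b above 0.0255 m and x of mallet_head in the frame of mat between -0.13 and 0.13 m and y of mallet_head in the frame of mat between -0.1 and 0.1 m and height (world z) of mallet_head below 0.06 m and linear speed of mallet below 0.02 m/s); the robot touches nothing.
It fails at once if the bleed screw is touched (more than 1 N) (contact force between anything else and bleed_screw above 1 N).
It fails at once if the brake pipe is touched (more than 1 N) (contact force between anything else and brake_pipe above 1 N).
It fails at once if a pin is pushed by the gripper or arm instead of the mallet (contact force between any of the fingers, the arm and pin_a_head above 1 N or contact force between any of the fingers, the arm and pin_b_head above 1 N).
It fails at once if the mallet is let go in the air, its head's centre more than 100 mm above the bench (height (world z) of mallet_head above 0.1 m and contact force between the fingers and mallet below 0.1 N).
It fails at once if another thing is moved by more than 30 mm (distance of any of spray_can, old_pads, pad_box, lamp_shell, wing_mirror, spanner, drift from where it was at the start of the episode above 0.03 m).
It also fails if it takes over 64 s, if anything falls off the work surface, if the arm or the gripper's body presses on something with over 40 N, if the wrist force passes 120 N, or if a joint passes its speed limit or range.

### The arm

A 6-joint arm with a two-finger parallel gripper is mounted at the origin on the work surface. World frame = base frame: x ahead of the robot, y to its left, z up, the work surface at z = 0. Lengths are in m, angles in rad, forces in N, time in s.
With the tool pointing down it reaches from about 0.35 to 0.975 m from the base axis. Payload 4.9 kg.
Tool frame: the origin (TCP) lies midway between the tips of the shut fingers; the grasp point (between the pads) lies 19 mm behind it; z points along the fingers, y is the direction in which the jaws open and shut (so a half turn about z gives the same grasp; the last joint's range is limited). The gripper opens to 85 mm and grips with 20 to 120 N. Pads are 22 mm wide; open, the fingers measure 114 mm over their backs; the gripper's body (76 mm by 85 mm) begins 54 mm behind the grasp point. The pads swing forward as they close: fully open they stand 13 mm farther back than shut.
Start: joints at [1.17, 0.053, 1.613, -0, 1.476, -0.119], TCP at [0.174, 0.6, 0.231] pointing down, gripper open.
Joint ranges: [-3.01, 3.01], [-1.01, 2.22], [0.06, 2.58], [-1.02, 4.17], [0.09, 2.62], [-3.14, 3.14]. Speed limits (rad/s): [2.57, 2.57, 3.14, 3.14, 3.14, 3.14].

### API

Orientations are given as a rotation vector (axis times angle).
In Python, from station import ctrl gives the robot as it stands.
- The arm moves only by the tool play_rows, never from a script. Its argument "motion" is a list that holds one entry, the list of rows, each a list of 7 numbers: the closure, from -1 (fully open) to 1 (shut), then the shift along the tool's x, y, z in cm, then the turn, a rotation vector about the tool's x, y, z in degrees. A call has 1 to 20 rows; each row is the pose to reach, as a shift and turn from the pose measured when the call began, along the tool's axes at that moment; what a row does not reach only later rows make up. A row lasts 1/8 s, in which the tool goes at most 62.5 mm and 10.7 degrees, less where a joint would pass 70% of its speed; a pose out of reach is approached as far as the arm can. A call with a gripper value outside its range is refused whole. The fingers move at their own pace and stop on an object; "newtons" is the grip in N (left out, the last holds). Time passes only in rows, so rows that repeat a pose let the fingers close. It gives the time, the measured TCP pose, the force and the opening at its end, in the units of the state.
- ctrl.get_obs(): the state, without advancing time (a new reading comes with each control period).
- ctrl.get_image(name): name is "side" or "top" or "wrist"; returns a dict with "color" (400x640x3 uint8, red, green, blue), "mtx" (3x3 intrinsics, pixels), "T" (4x4, takes a point from camera to world coordinates). Camera axes: x right, y up, looking along -z (the intrinsics and any distortion apply to the point x, -y, -z); pixel columns grow to the right and rows downward; lengths in m; the calibration is good to about 2 mm. A picture is of the moment at which its call begins. There is no depth.
- ctrl.finish_job(): hands the job in, once; it reports no verdict.
The state is a dict: "t": time; "q": joint angles; "dq": joint speeds; "effort": joint torques, N m; "tool_pos": TCP position; "tool_rot": TCP orientation; "contact_force": force on the tool from outside, world axes, zero at the start; "wrist_torque": the same for the moment, N m; "opening": finger opening in m.
Only numpy, scipy, OpenCV 4.12 (cv2) and the standard library are available. Lean on these libraries where they do the work, as an engineer would, in place of code of your own. Each camera call takes 0.05 s, during which the arm holds its last target.

## Working session

There is one attempt and no reset: what is moved stays moved. The work goes in short steps, Python scripts to look and compute and a tool call to move; the robot and the scene stay as the last step left them, time stands still between calls to the robot, and variables do not carry over. Pictures are saved under pics/ and viewed, and the job is handed in when it is done.

Besides the shell and the picture viewer there is one more tool, called as a command line: name --argument value ..., lists and objects as JSON in quotes. play_rows: Moves the arm, as the interface text tells. Its arguments: {"type":"object","properties":{"motion":{"type":"array"},"newtons":{"type":"number"}},"required":["motion"]}

```bash
ls; mkdir -p pics; cat > h.py <<'E'
import numpy as np, cv2, json
from scipy.spatial.transform import Rotation as R
from station import ctrl
def grab(n,tag):
    d=ctrl.get_image(n); cv2.imwrite(f'pics/{tag}.png',cv2.cvtColor(d['color'],cv2.COLOR_RGB2BGR))
    np.savez(f'pics/{tag}.npz',color=d['color'],mtx=d['mtx'],T=d['T']); return d
def load(tag): return np.load(f'pics/{tag}.npz')
def ray(d,u,v):
    K=d['mtx'];T=d['T']
    p=np.linalg.inv(K)@np.array([u,v,1.]); c=np.array([p[0],-p[1],-p[2]])
    return T[:3,3],T[:3,:3]@c
def onz(d,u,v,z):
    o,r=ray(d,u,v); return o+r*(z-o[2])/r[2]
def proj(d,P):
    T=d['T'];c=T[:3,:3].T@(np.asarray(P,float)-T[:3,3]); q=d['mtx']@np.array([c[0],-c[1],-c[2]]); return q[:2]/q[2]
def tri(*a):
    A=np.zeros((3,3));b=np.zeros(3)
    for d,u,v in a:
        o,r=ray(d,u,v);r=r/np.linalg.norm(r);M=np.eye(3)-np.outer(r,r);A+=M;b+=M@o
    return np.linalg.solve(A,b)
E
python3 - <<'E'
from h import *
for n in ['side','top','wrist']:
    d=grab(n,n+'0'); print(n,d['mtx'].round(1).tolist(),d['T'].round(3).tolist(),[k for k in d])
print(ctrl.get_obs())
E
```

```text
pics
side [[414.2, 0.0, 320.0], [0.0, 414.2, 200.6], [0.0, 0.0, 1.0]] [[0.876, 0.236, -0.421, -0.066], [-0.483, 0.428, -0.764, -0.975], [-0.0, 0.872, 0.489, 0.752], [0.0, 0.0, 0.0, 1.0]] ['color', 'mtx', 'T']
top [[456.5, 0.0, 311.2], [0.0, 456.5, 202.2], [0.0, 0.0, 1.0]] [[-0.004, 0.987, -0.164, 0.23], [-1.0, -0.002, 0.011, -0.012], [0.01, 0.164, 0.986, 1.48], [0.0, 0.0, 0.0, 1.0]] ['color', 'mtx', 'T']
wrist [[329.0, 0.0, 317.3], [0.0, 329.0, 199.6], [0.0, 0.0, 1.0]] [[0.279, -0.914, -0.296, 0.097], [0.96, 0.264, 0.088, 0.622], [-0.003, -0.309, 0.951, 0.373], [0.0, 0.0, 0.0, 1.0]] ['color', 'mtx', 'T']
{'t': 0.15, 'q': array([ 1.17001852e+00,  5.32577338e-02,  1.61397432e+00, -1.72355441e-05,
        1.47598306e+00, -1.18993566e-01]), 'dq': array([ 0.00033977, -0.0027186 , -0.00244554, -0.00060322,  0.00064042,
        0.00081538]), 'effort': array([ 7.64943834e-04, -3.94242311e+01, -3.70722663e+01, -1.75842520e-04,
        4.64657482e-03, -1.30008976e-05]), 'tool_pos': array([0.1736053 , 0.59990482, 0.23031542]), 'tool_rot': array([-4.41103791e-01, -3.11006599e+00,  2.46958369e-03]), 'contact_force': array([ 0.71782741,  0.09365053, -0.32966758]), 'wrist_torque': array([ 0.03192587, -0.04014783, -0.0024111 ]), 'opening': 0.08520756227246545}
```

View pics/top0.png

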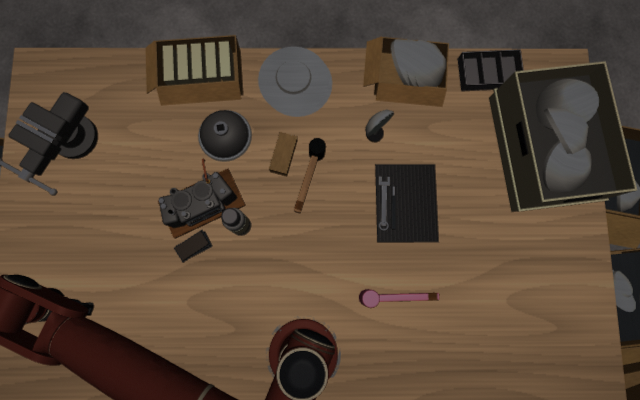

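View pics/side0.png

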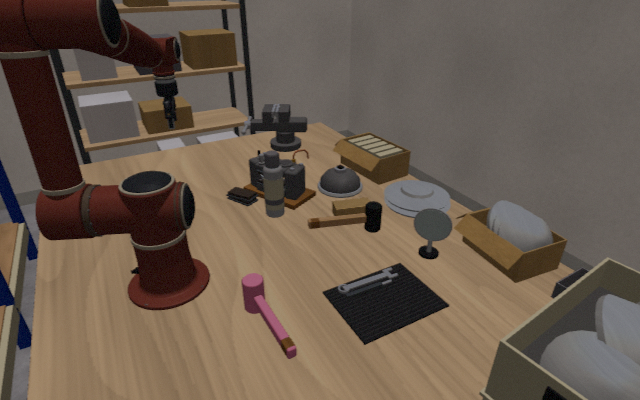

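View pics/wrist0.png

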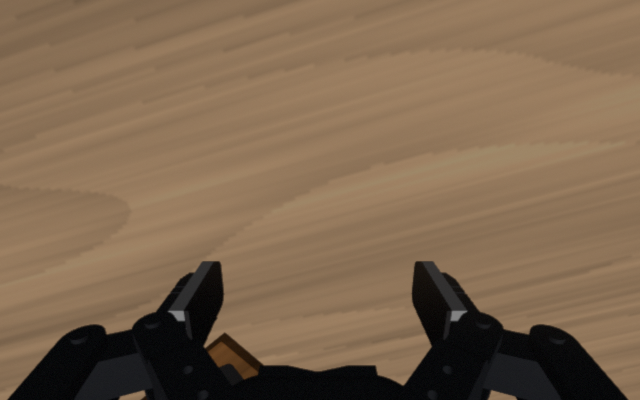

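Mallet candidates: the black-headed one with a wooden handle (top: head 317,148; side: head 373,216), and the pink look-alike (top 370,298; side 253,292). I choose the black one. Next I check it and the caliper in close crops.

```bash
python3 - <<'E'
from h import *
t=cv2.imread('pics/top0.png'); s=cv2.imread('pics/side0.png')
g=lambda a:np.clip(255*(a/255.)**0.6,0,255).astype('uint8')
cv2.imwrite('pics/c1.png',cv2.resize(g(t[120:270,150:350]),None,fx=4,fy=4,interpolation=cv2.INTER_CUBIC))
cv2.imwrite('pics/c2.png',cv2.resize(g(s[130:250,220:400]),None,fx=4.4,fy=4.4,interpolation=cv2.INTER_CUBIC))
E
```

```text
(no output)
```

View pics/c1.png

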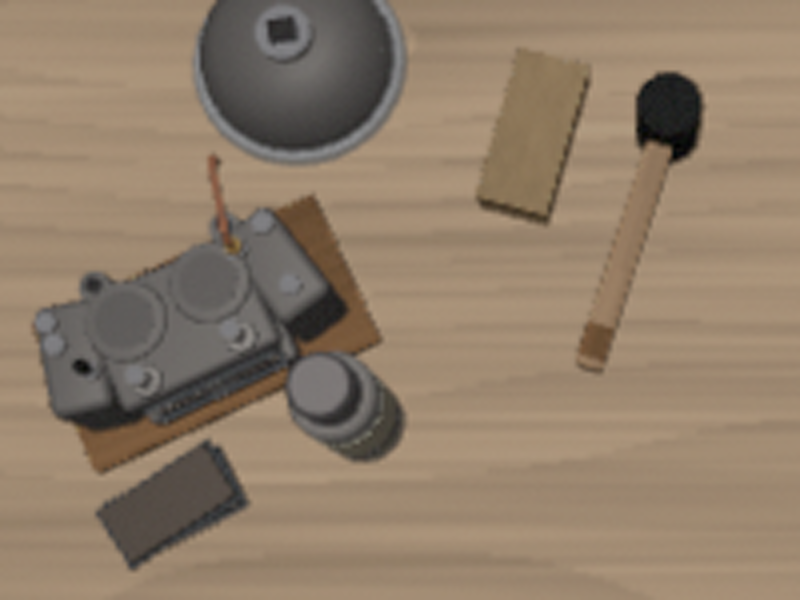

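View pics/c2.png

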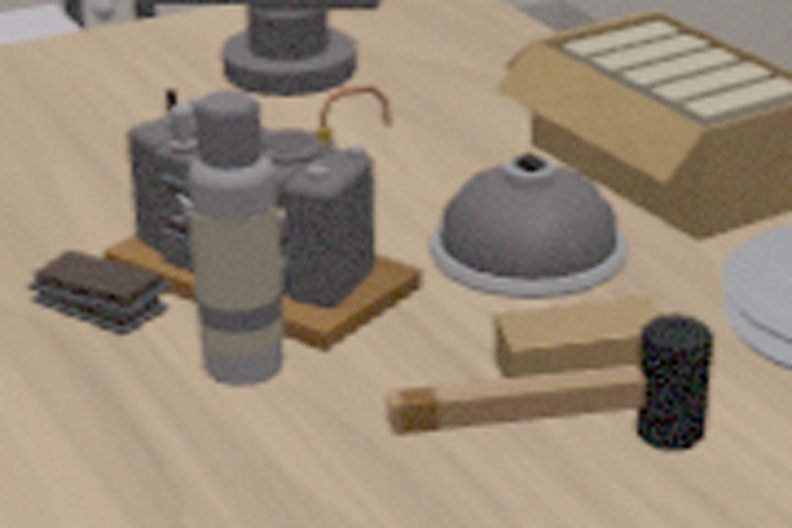

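The crops confirm the black rubber head with a wooden handle. The bleed screw (black cap, top about 170,212) marks pin A (about 186,215); pin B is at about 210,204, with the can close to it.

```bash
python3 - <<'E'
from h import *
t=load('top0');s=load('side0')
c1=lambda u,v:(t,150+u/4,120+v/4); c2=lambda u,v:(s,220+u/4.4,130+v/4.4)
print('head top',tri(c1(669,103),c2(677,328)))
print('handle end top', tri(c1(594,352),c2(400,396)))
print('can top', tri(c1(325,385),c2(227,103)))
print('bleed top', tri(c1(82,365),c2(172,95)))
print('pipe end', tri(c1(214,158),c2(388,120)))
print('pinA?', tri(c1(148,376),c2(184,112)))
for n,p,z in [('A',(148,376),.17),('B',(241,332),.17),('block BL',(100,472),.02),('block BR',(380,340),.02),('block TR',(315,195),.02),('bossL',(130,320),.138),('bossR',(212,283),.138),('bleed',(82,365),.168),('pads',(160,503),.032),('box',(535,133),.045)]:
    print(n,onz(*c1(*p),z).round(4))
# mallet handle axis at z=.059
print('handle at', onz(*c1(655,150),.059),onz(*c1(594,352),.059))
for uv in [(378,165),(435,164),(439,241),(378,243)]: print('mat',onz(t,*uv,.004).round(3))
E
```

```text
head top [ 0.64180882 -0.04756443  0.09093229]
handle end top [0.44679135 0.01276246 0.05884566]
can top [0.39931036 0.19499842 0.228275  ]
bleed top [0.42420551 0.38264934 0.16148875]
pipe end [0.58505255 0.29797493 0.13712849]
pinA? [0.41539447 0.33316487 0.16626313]
A [0.4137 0.3326 0.17  ]
B [0.4457 0.2666 0.17  ]
block BL [0.3575 0.4071 0.02  ]
block BR [0.4636 0.1862 0.02  ]
block TR [0.584  0.2417 0.02  ]
bossL [0.4603 0.356  0.138 ]
bossR [0.4881 0.2962 0.138 ]
bleed [0.4221 0.3811 0.168 ]
pads [0.3319 0.3554 0.032 ]
box [0.6293 0.0606 0.045 ]
handle at [ 0.61116195 -0.03633195  0.059     ] [0.44740606 0.01250178 0.059     ]
mat [ 0.6   -0.251  0.004]
mat [ 0.603 -0.441  0.004]
mat [ 0.346 -0.442  0.004]
mat [ 0.341 -0.244  0.004]
```

```bash
cat >> h.py <<'E'
def delta(pos,rot=None,o=None):
    o=o or ctrl.get_obs(); R0=R.from_rotvec(o['tool_rot']); p=R0.inv().apply(np.asarray(pos)-o['tool_pos'])*100
    r=np.zeros(3) if rot is None else (R0.inv()*rot).as_rotvec(degrees=True)
    return p.round(2),r.round(2)
def down(yaw): # tool x axis world heading yaw(deg), z down
    c,s=np.cos(np.radians(yaw)),np.sin(np.radians(yaw)); return R.from_matrix(np.array([[c,s,0],[s,-c,0],[0,0,-1.]]))
E
python3 - <<'E'
from h import *
o=ctrl.get_obs();M=R.from_rotvec(o['tool_rot']).as_matrix();print(M.round(3)); print(np.degrees(np.arctan2(M[1,0],M[0,0])))
y=np.degrees(np.arctan2(-.060,.195));print(y)
for yy in (y,y+180): 
  for p in ([.36,.30,.37],[.57,-.0254,.2]): print(yy,delta(p,down(yy)))
print(delta(o['tool_pos']+[0,0,.14]))
E
```

```text
[[-0.961  0.278 -0.001]
 [ 0.278  0.961 -0.002]
 [ 0.    -0.002 -1.   ]]
163.85503850429689
-17.10272896905237
-17.10272896905237 (array([-26.24, -23.65, -13.93]), array([ 1.0000e-02, -1.4000e-01, -1.7904e+02]))
-17.10272896905237 (array([-55.46, -49.04,   3.1 ]), array([ 1.0000e-02, -1.4000e-01, -1.7904e+02]))
162.89727103094762 (array([-26.24, -23.65, -13.93]), array([-0.09, -0.01,  0.96]))
162.89727103094762 (array([-55.46, -49.04,   3.1 ]), array([-0.09, -0.01,  0.96]))
(array([  0.  ,  -0.02, -14.  ]), array([0., 0., 0.]))
```

play_rows --motion '[[[-1,0,0,-5,0,0,0],[-1,0,0,-10,0,0,0],[-1,-4,-4,-14,0,0,0.5],[-1,-8,-7.5,-14,0,0,0.8],[-1,-12,-11,-14,0,0,0.9],[-1,-16,-14.5,-14,0,0,0.9],[-1,-20,-18,-14,0,0,0.9],[-1,-24,-21.5,-14,0,0,0.9],[-1,-26,-23.6,-14,0,0,0.9],[-1,-26,-23.6,-14,0,0,0.9],[-1,-26,-23.6,-14,0,0,0.9]]]'

```text
t: 1.52
tool_pos: [0.3575, 0.3015, 0.3705]
tool_rot: [-0.465, -3.106, 0.002]
contact_force: [-0.6, 0.6, -0.2]
opening: 0.0856
```

```bash
python3 - <<'E'
from h import *
d=grab('wrist','w1'); o=ctrl.get_obs();print(o['t'],o['tool_pos'],o['dq'].round(3))
b=cv2.imread('pics/w1.png');cv2.imwrite('pics/w1g.png',np.clip(255*(b/255.)**0.6,0,255).astype('uint8'))
E
```

```text
1.575 [0.35737982 0.3017501  0.37048405] [ 0.011  0.001 -0.001 -0.    -0.002 -0.001]
```

View pics/w1g.png

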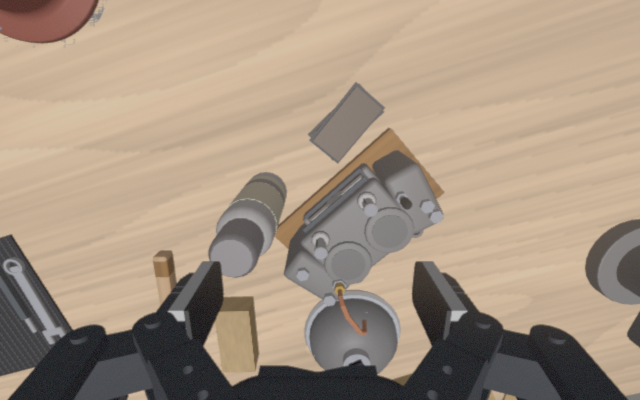

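```bash
python3 - <<'E'
from h import *
b=cv2.imread('pics/w1g.png');cv2.imwrite('pics/w1c.png',cv2.resize(b[150:300,270:450],None,fx=4.4,fy=4,interpolation=cv2.INTER_CUBIC))
E
```

```text
(no output)
```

View pics/w1c.png

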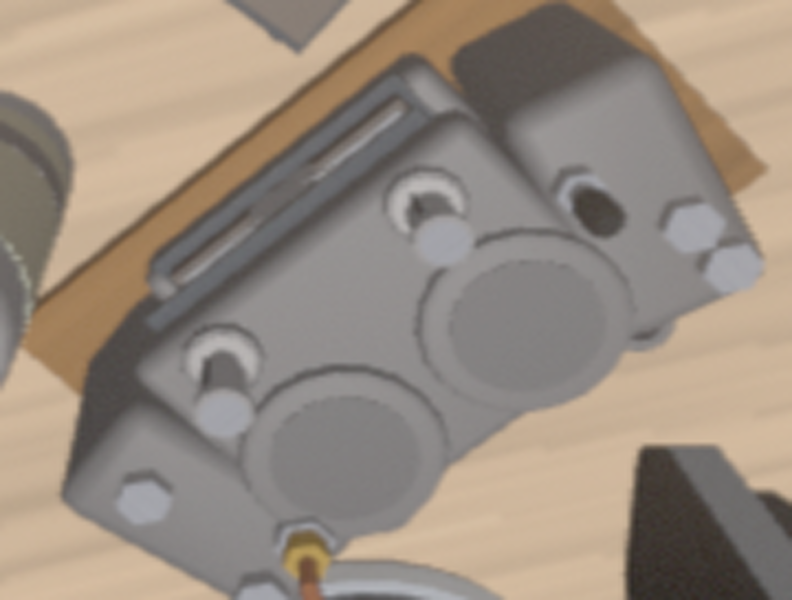

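The crop shows pin heads at A (443,240) and B (223,412), their lugs at (427,202) and (224,358), the bleed cap at (600,213) and the pipe union at (308,548). Both pins stand proud.

```bash
python3 - <<'E'
from h import *
w=load('w1');t=load('top0')
c=lambda u,v:(w,270+u/4.4,150+v/4)
c1=lambda u,v:(t,150+u/4,120+v/4)
P={}
for n,p,z in [('lugA',(427,202),.136),('lugB',(224,358),.136),('bossA',(525,320),.138),('bossB',(345,455),.138),('bleed',(600,213),.168)]:
    P[n]=onz(*c(*p),z); print(n,P[n].round(4))
loc={'lugA':(-32,38),'lugB':(-32,-38),'bossA':(16,34),'bossB':(16,-34)}
A=np.array([loc[k] for k in loc])/1000.;B=np.array([P[k][:2] for k in loc])
ca,cb=A.mean(0),B.mean(0);H=(A-ca).T@(B-cb);U,S,V=np.linalg.svd(H);Rt=V.T@U.T
org=cb-Rt@ca; print('org',org,'yaw',np.degrees(np.arctan2(Rt[1,0],Rt[0,0])),'res mm',((A@Rt.T+org-B)*1000).round(1).tolist())
for n,l in [('A',(-.032,.038)),('B',(-.032,-.038)),('bleed',(-.008,.072)),('pipe',(.03,-.062))]: print(n,(Rt@l+org).round(4))
for n,p in [('A',(443,240)),('B',(223,412))]:
    l=Rt@((-.032,.038) if n=='A' else (-.032,-.038))+org
    # height where ray passes nearest the pin axis
    o,r=ray(*c(*p)); k=np.dot(l-o[:2],r[:2])/np.dot(r[:2],r[:2]);print(n,'on-axis',(o+k*r).round(4), onz(*c(*p),.165).round(4))
print('tri A',tri(c(443,240),c1(148,376)),'B',tri(c(223,412),c1(241,332)))
E
```

```text
lugA [0.4164 0.3447 0.136 ]
lugB [0.4495 0.2765 0.136 ]
bossA [0.461  0.3614 0.138 ]
bossB [0.4914 0.3006 0.138 ]
bleed [0.4208 0.3838 0.168 ]
org [0.46179462 0.32428128] yaw 25.862145626774954 res mm [[-0.0, -0.2], [0.1, -0.4], [0.3, 0.5], [-0.4, 0.1]]
A [0.4164 0.3445]
B [0.4496 0.2761]
bleed [0.4232 0.3856]
pipe [0.5158 0.2816]
A on-axis [0.4165 0.344  0.1692] [0.4182 0.3443 0.165 ]
B on-axis [0.4495 0.2759 0.1723] [0.4531 0.2749 0.165 ]
tri A [0.41933371 0.34116367 0.15289384] B [0.45053592 0.27156139 0.16225503]
```

```bash
python3 - <<'E'
from h import *
print(delta([.545,-.018,.25],down(162.9)))
E
```

```text
(array([-27.29, -25.08,  12.07]), array([-0.09, -0.04,  0.11]))
```

play_rows --motion '[[[-1,-4,-4,0,0,0,0],[-1,-8,-8,0,0,0,0],[-1,-12,-12,0,0,0,0],[-1,-16,-16,1,0,0,0],[-1,-20,-20,4,0,0,0],[-1,-24,-23,8,0,0,0],[-1,-27.3,-25,12,0,0,0],[-1,-27.3,-25,12,0,0,0],[-1,-27.3,-25,12,0,0,0]]]'

```text
t: 2.7
tool_pos: [0.5456, -0.0161, 0.2512]
tool_rot: [-0.462, -3.107, 0.002]
contact_force: [0.2, -0.2, 0.4]
opening: 0.0854
```

```bash
python3 - <<'E'
from h import *
d=grab('wrist','w2'); o=ctrl.get_obs();print(o['t'],o['tool_pos'],o['dq'].round(3))
b=cv2.imread('pics/w2.png');cv2.imwrite('pics/w2g.png',np.clip(255*(b/255.)**0.6,0,255).astype('uint8'))
E
```

```text
2.75 [ 0.54585581 -0.01600519  0.25234502] [ 0.004 -0.021 -0.009 -0.003 -0.002 -0.001]
```

View pics/w2g.png

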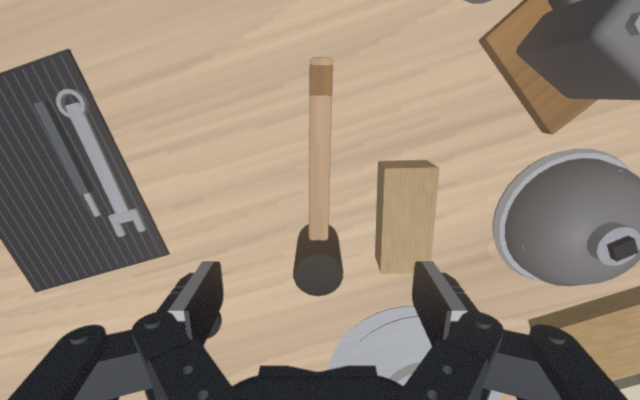

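```bash
python3 - <<'E'
from h import *
w=load('w2');t=load('top0');s=load('side0')
a=onz(w,320,100,.059);b=onz(w,318.5,235,.059);print('handle',a,b,np.degrees(np.arctan2(b[1]-a[1],b[0]-a[0])))
u=(b-a)/np.linalg.norm(b-a); n=np.array([-u[1],u[0],0])
e=onz(w,320.5,58,.059);print('end',e,'->head axis',e+.215*u,'grip',e+.14*u)
h=onz(w,318.5,273,.09);print('head top',h, tri((w,318.5,273),(t,150+669/4,120+103/4),(s,220+677/4.4,130+328/4.4)))
print('grip from head',h-.075*u)
print('end tri', tri((w,320.5,58),(t,150+592/4,120+368/4),(s,220+390/4.4,130+396/4.4)))
for p in [(377,163),(376,270)]:
    x=onz(w,*p,.045);print('box edge dist',(x-a)@n)
g=h-.075*u; print('above',delta([g[0],g[1],.15],down(162.9)),delta([g[0],g[1],.028],down(162.9)))
for z in (.002,.004): print([onz(w,*p,.004).round(3).tolist() for p in [(69,50),(168,254),(37,291)]])
E
```

```text
handle [0.47578015 0.00653024 0.059     ] [ 0.61273985 -0.03654261  0.059     ] -17.457992757251507
end [0.43970206 0.01790942 0.059     ] ->head axis [ 0.64479855 -0.04659198  0.059     ] grip [ 0.57325327 -0.02409149  0.059     ]
head top [ 0.64100392 -0.04516976  0.09      ] [ 0.64207613 -0.04647827  0.08970762]
grip from head [ 0.56945864 -0.02266928  0.09      ]
end tri [0.43794431 0.01583321 0.05887905]
box edge dist 0.062264985288325254
box edge dist 0.06953426767355705
above (array([-2.44,  0.06, 10.24]), array([-0.06,  0.09,  0.22])) (array([-2.42,  0.07, 22.44]), array([-0.06,  0.09,  0.22]))
[[0.347, -0.24, 0.004], [0.605, -0.242, 0.004], [0.604, -0.438, 0.004]]
[[0.347, -0.24, 0.004], [0.605, -0.242, 0.004], [0.604, -0.438, 0.004]]
```

The handle's top is measured at z≈0.059 and the head's top at 0.090, which agrees with the text. The mallet's yaw is about −17.4°, and the box edge lies 62 mm from the handle's axis, so I descend half-open.

play_rows --motion '[[[-0.3,-1.5,0.05,5,0,0,0.3],[-0.3,-2.6,0.05,10,0,0,0.3],[-0.3,-2.6,0.05,14,0,0,0.3],[-0.3,-2.6,0.05,18,0,0,0.3],[-0.3,-2.6,0.05,21,0,0,0.3],[-0.3,-2.6,0.05,22.5,0,0,0.3],[-0.3,-2.6,0.05,22.5,0,0,0.3]]]' --newtons 100

```text
t: 3.62
tool_pos: [0.5714, -0.0227, 0.028]
tool_rot: [0.467, 3.105, -0.002]
contact_force: [1.0, 0.1, 0.9]
opening: 0.0552
```

```bash
python3 - <<'E'
from h import *
d=grab('wrist','w3'); o=ctrl.get_obs();print(o['t'],o['tool_pos'],o['opening'],o['contact_force'])
b=cv2.imread('pics/w3.png');cv2.imwrite('pics/w3g.png',np.clip(255*(b/255.)**0.6,0,255).astype('uint8'))
E
```

```text
3.675 [ 0.57215704 -0.02298382  0.0288917 ] 0.055921443465279934 [0.89572725 0.33591612 0.25037222]
```

View pics/w3g.png

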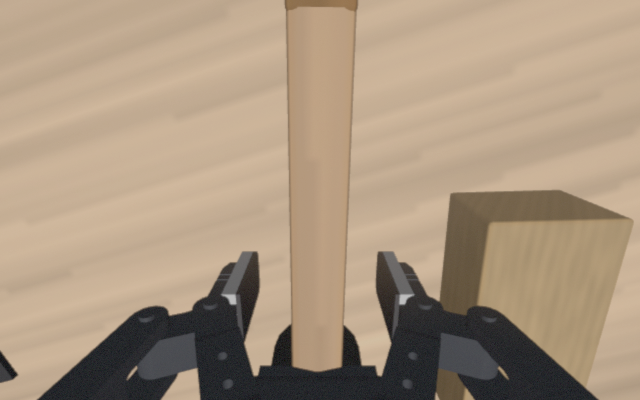

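The handle lies centred between the pads (columns 292–344), and the box is clear on the right. I close and then lift.

play_rows --motion '[[[1,0,0,0.2,0,0,0],[1,0,0,0.2,0,0,0],[1,0,0,0.2,0,0,0],[1,0,0,0.2,0,0,0],[1,0,0,0.2,0,0,0]]]' --newtons 110

```text
t: 4.3
tool_pos: [0.5733, -0.0233, 0.0286]
tool_rot: [0.467, 3.101, -0.002]
contact_force: [-2.3, 1.3, 6.9]
opening: 0.0205
```

play_rows --motion '[[[1,0,0,-1,0,0,0],[1,0,0,-3,0,0,0],[1,0,0,-6,0,0,0],[1,0,0,-10,0,0,0],[1,0,0,-15,0,0,0],[1,0,0,-20,0,0,0],[1,0,0,-25,0,0,0],[1,0,0,-28,0,0,0],[1,0,0,-29,0,0,0],[1,0,0,-29,0,0,0]]]'

```text
t: 5.55
tool_pos: [0.5714, -0.0226, 0.3186]
tool_rot: [0.467, 3.101, -0.002]
contact_force: [0.2, 0.1, -5.0]
opening: 0.0207
```

```bash
python3 - <<'E'
from h import *
g=lambda b:np.clip(255*(b/255.)**0.6,0,255).astype('uint8')
for n in ['wrist','side']:
    d=grab(n,n+'4'); cv2.imwrite(f'pics/{n}4g.png',g(cv2.imread(f'pics/{n}4.png')))
o=ctrl.get_obs();print(o['t'],o['tool_pos'],o['tool_rot'],o['opening'],o['contact_force'],o['wrist_torque'])
# hover targets: face 60mm above.
c=R.from_euler('z',25.86,degrees=True).apply
h=np.array([np.cos(np.radians(-17.45)),np.sin(np.radians(-17.45)),0])
for n,P,off in [('B',[.4496,.2761,0],[0,0,0]),('A',[.4164,.3445,0],np.array([-24,-34,0])/41.6*.009)]:
    H=np.array(P)+c(off); G=H-.0735*h; G[2]=.30; print(n,H,G,delta(G))
E
```

```text
5.65 [ 0.57075013 -0.02248263  0.31628523] [ 4.67631886e-01  3.10440300e+00 -1.82486906e-03] 0.02010308688157176 [ 0.51039815  0.40119451 -3.82522219] [0.10041466 0.2380631  0.03914008]
B [0.4496 0.2761 0.    ] [0.37948254 0.2981407  0.3       ] (array([27.73, 25.01,  1.54]), array([0., 0., 0.]))
A [0.41493603 0.33561607 0.        ] [0.34481857 0.35765677 0.3       ] (array([32.79, 29.67,  1.53]), array([0., 0., 0.]))
```

View pics/side4g.png

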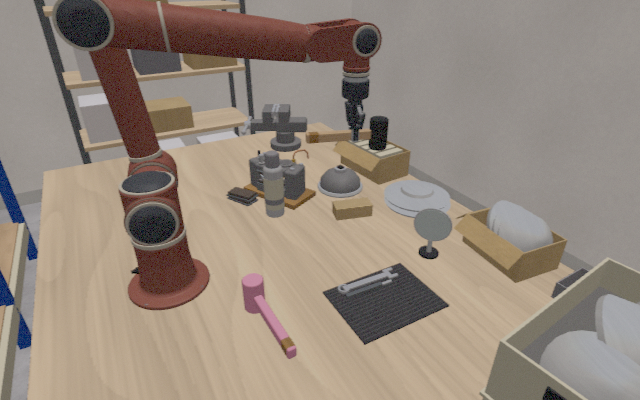

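View pics/wrist4g.png

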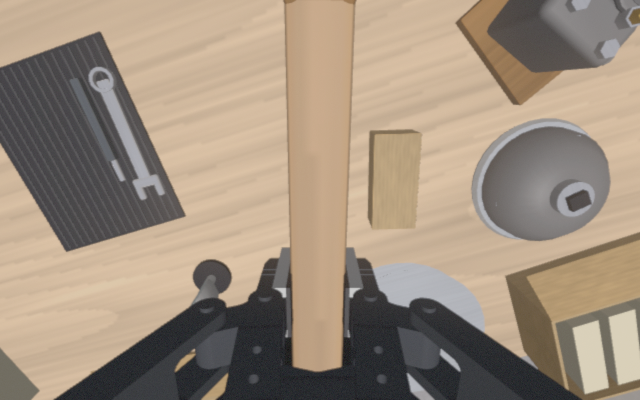

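play_rows --motion '[[[1,1,1,0,0,0,0],[1,4,3.5,0,0,0,0],[1,8,7,0,0,0,0],[1,12,11,0,0,0,0],[1,16,15,0,0,0,0],[1,20,18.5,0,0,0,0],[1,24,22,0,0,0,0],[1,26.5,24,0,0,0,0],[1,27.7,25,0,0,0,0],[1,27.7,25,0,0,0,0],[1,27.7,25,0,0,0,0]]]'

```text
t: 7.02
tool_pos: [0.3801, 0.2973, 0.3151]
tool_rot: [0.469, 3.104, -0.003]
contact_force: [0.2, -0.1, -3.6]
opening: 0.0204
```

```bash
python3 - <<'E'
from h import *
g=lambda b:np.clip(255*(b/255.)**0.6,0,255).astype('uint8')
for n,(x0,y0) in [('top',(150,120)),('side',(220,90))]:
    d=grab(n,n+'5'); b=g(cv2.imread(f'pics/{n}5.png')); cv2.imwrite(f'pics/{n}5g.png',cv2.resize(b[y0:y0+150,x0:x0+200],None,fx=4,fy=4,interpolation=cv2.INTER_CUBIC))
o=ctrl.get_obs();print(o['t'],o['tool_pos'],o['tool_rot'],o['opening'],o['contact_force'],o['wrist_torque'])
E
```

```text
7.125 [0.38033975 0.29719433 0.31530998] [ 4.70500071e-01  3.10396871e+00 -2.41317902e-03] 0.020539096816488262 [-0.03597761 -0.78671799 -4.57216828] [ 0.04965069  0.23221601 -0.05627636]
```

View pics/side5g.png

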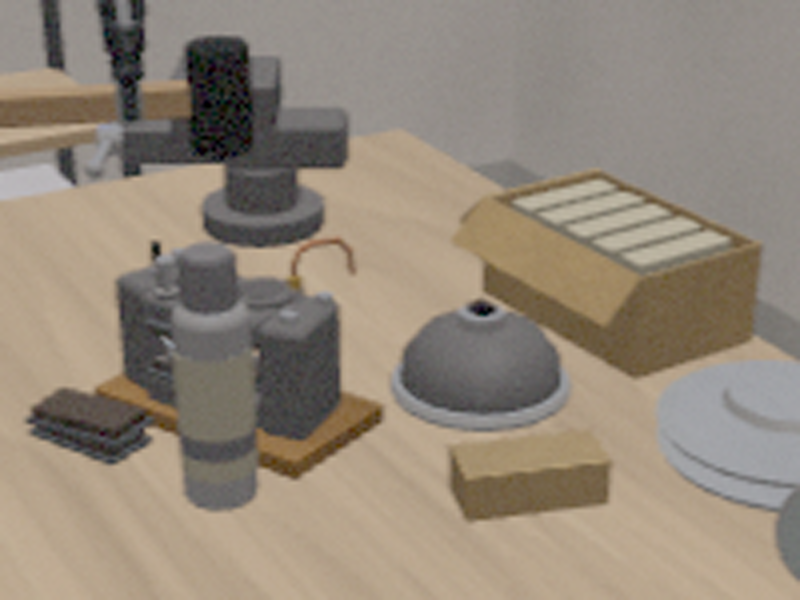

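View pics/top5g.png

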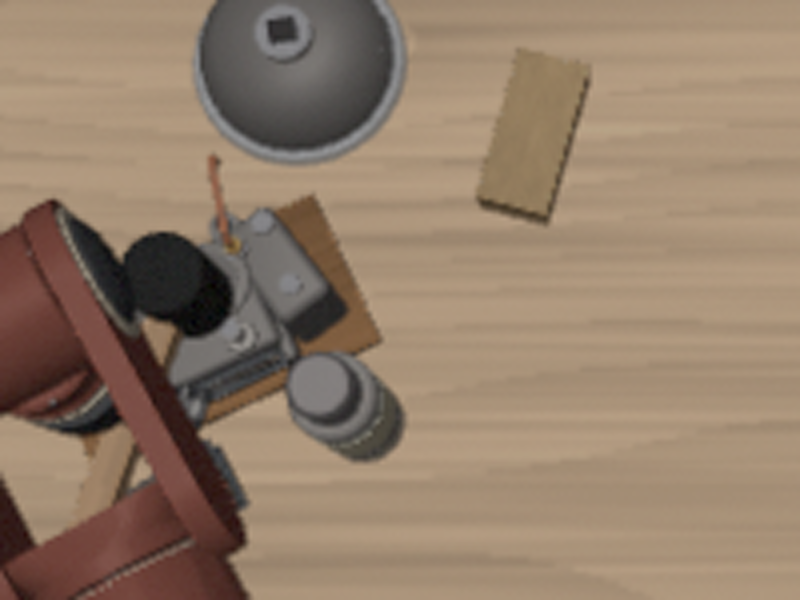

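```bash
python3 - <<'E'
from h import *
t=load('top5');s=load('side5')
c1=lambda u,v:(t,150+u/4,120+v/4);c2=lambda u,v:(s,220+u/4,90+v/4)
o=ctrl.get_obs();y=np.radians(-17.45);H=o['tool_pos']+.0735*np.array([np.cos(y),np.sin(y),0]);H[2]=o['tool_pos'][2]+.0614
print('FK head top',H,'tri',tri(c1(163,275),c2(218,46)),'top-only',onz(*c1(163,275),H[2]),'side-only',onz(*c2(218,46),H[2]))
for P in [(.4496,.2761,.136),(.4496,.2761,.172),(.4164,.3445,.136),(.4164,.3445,.169),(.4232,.3856,.168),(.5158,.2816,.13)]:
    p=proj(t,P);q=proj(s,P);print(P,((p-[150,120])*4).round(),((q-[220,90])*4).round())
E
```

```text
FK head top [0.4504572  0.27515363 0.37670998] tri [0.44979165 0.27189494 0.3726466 ] top-only [0.44725537 0.27146208 0.37670998] side-only [0.44618472 0.2584451  0.37670998]
(0.4496, 0.2761, 0.136) [238. 334.] [228. 308.]
(0.4496, 0.2761, 0.172) [227. 326.] [226. 271.]
(0.4164, 0.3445, 0.136) [144. 379.] [165. 288.]
(0.4164, 0.3445, 0.169) [132. 373.] [162. 255.]
(0.4232, 0.3856, 0.168) [ 76. 364.] [152. 239.]
(0.5158, 0.2816, 0.13) [235. 249.] [293. 297.]
```

Relative to the same cameras, the head sits over pin B to within about 2 mm. The first blow goes part way.

play_rows --motion '[[[1,-0.1,0,2,0,0,0],[1,-0.1,0,5,0,0,0],[1,-0.1,0,8,0,0,0],[1,-0.1,0,10,0,0,0],[1,-0.1,0,12,0,0,0],[1,-0.1,0,13,0,0,0],[1,-0.1,0,11,0,0,0],[1,-0.1,0,10,0,0,0],[1,-0.1,0,10,0,0,0]]]'

```text
t: 8.25
tool_pos: [0.3826, 0.2974, 0.2179]
tool_rot: [0.47, 3.1, 0.002]
contact_force: [0.4, 0.6, -3.7]
opening: 0.02
```

```bash
python3 - <<'E'
from h import *
g=lambda b:np.clip(255*(b/255.)**0.6,0,255).astype('uint8')
o=ctrl.get_obs();print(o['t'],o['tool_pos'],o['opening'],o['contact_force'],o['wrist_torque'])
d=grab('side','side6'); b=g(cv2.imread('pics/side6.png')); S=cv2.resize(b[120:220,220:350],None,fx=6,fy=5,interpolation=cv2.INTER_CUBIC);cv2.imwrite('pics/side6g.png',S)
grab('wrist','w6'); cv2.imwrite('pics/w6g.png',g(cv2.imread('pics/w6.png')))
E
```

```text
8.25 [0.3826176  0.2974274  0.21786782] 0.02001817220906244 [ 0.37062239  0.64787538 -3.7293301 ] [0.04496172 0.23779405 0.00946043]
```

View pics/side6g.png

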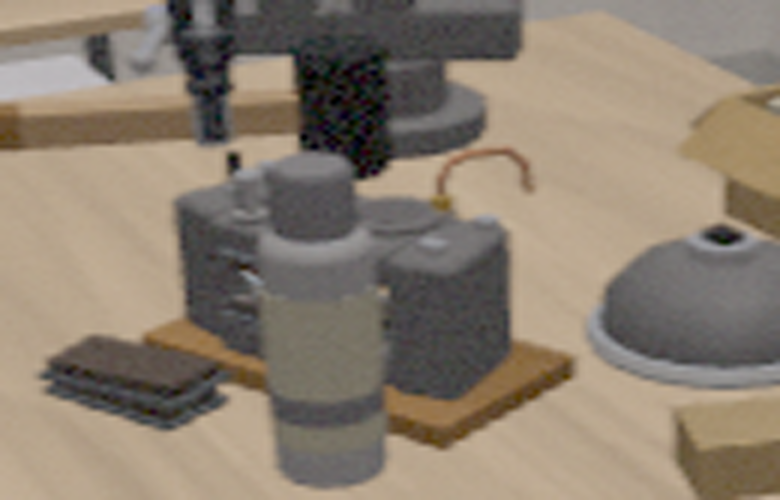

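View pics/w6g.png

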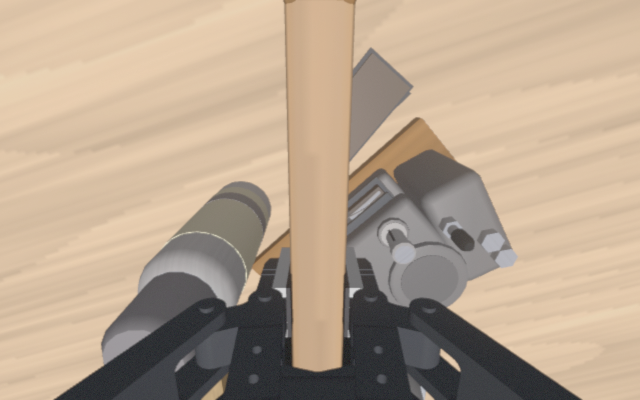

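The mallet is still level in the grip. The second blow should take B home.

play_rows --motion '[[[1,0.2,0,1,0,0,0],[1,0.2,0,3,0,0,0],[1,0.2,0,4.7,0,0,0],[1,0.2,0,4.8,0,0,0]]]'

```text
t: 8.85
tool_pos: [0.3795, 0.2979, 0.1675]
tool_rot: [0.47, 3.104, -0.0]
contact_force: [-3.4, 0.2, 4.9]
opening: 0.0207
```

```bash
python3 - <<'E'
from h import *
o=ctrl.get_obs();print(o['t'],o['tool_pos'],o['contact_force'],o['wrist_torque'])
E
```

```text
8.85 [0.37952907 0.29789796 0.16751657] [-3.36847338  0.19032871  4.85931749] [0.13023541 0.49826215 0.01105636]
```

play_rows --motion '[[[1,0,0,-1,0,0,0],[1,0,0,-4,0,0,0],[1,0,0,-8,0,0,0],[1,0,0,-11,0,0,0],[1,2,6,-11,0,0,0],[1,3,10,-11,0,0,0],[1,3,12,-11,0,0,0],[1,3,12,-11,0,0,0]]]'

```text
t: 9.85
tool_pos: [0.3858, 0.422, 0.2758]
tool_rot: [0.468, 3.106, -0.004]
contact_force: [-0.4, -0.1, -2.7]
opening: 0.0205
```

```bash
python3 - <<'E'
from h import *
g=lambda b:np.clip(255*(b/255.)**0.6,0,255).astype('uint8')
o=ctrl.get_obs();print(o['t'],o['tool_pos'],o['opening'],o['contact_force'],o['wrist_torque'])
d=grab('side','side7'); b=g(cv2.imread('pics/side7.png')); S=cv2.resize(b[90:190,220:350],None,fx=6,fy=5,interpolation=cv2.INTER_CUBIC);cv2.imwrite('pics/side7g.png',S)
grab('top','top7');b=g(cv2.imread('pics/top7.png'));cv2.imwrite('pics/top7g.png',cv2.resize(b[150:250,130:260],None,fx=6,fy=6,interpolation=cv2.INTER_CUBIC))
grab('wrist','w7'); cv2.imwrite('pics/w7g.png',g(cv2.imread('pics/w7.png')))
E
```

```text
9.85 [0.38580373 0.42197686 0.27577725] 0.020510747970447014 [-0.38123662 -0.07948394 -2.66818988] [ 0.0514685   0.20844875 -0.05034042]
```

View pics/side7g.png

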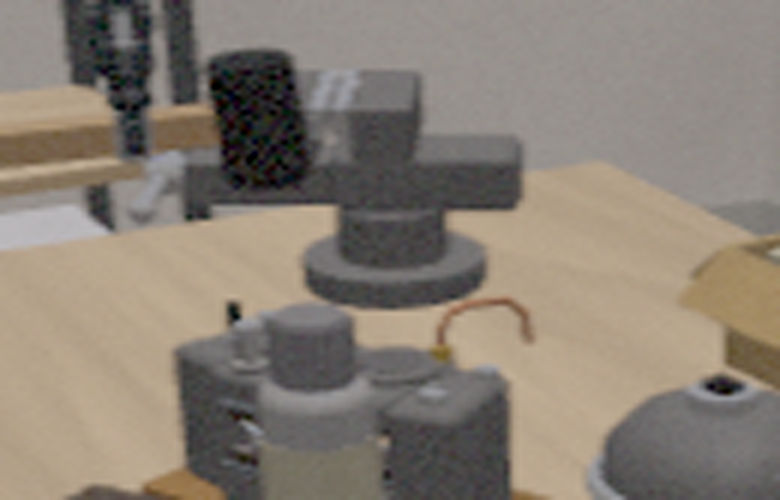

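View pics/w7g.png

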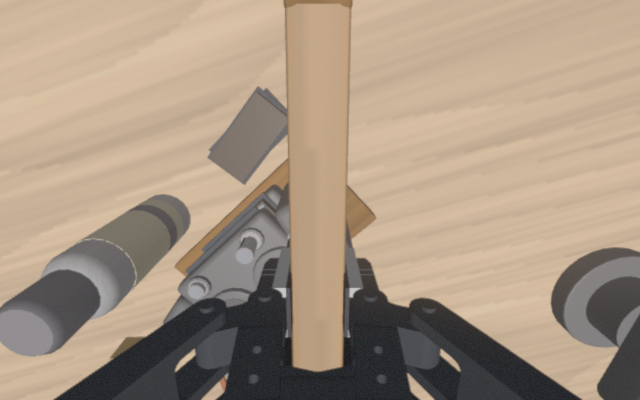

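View pics/top7g.png

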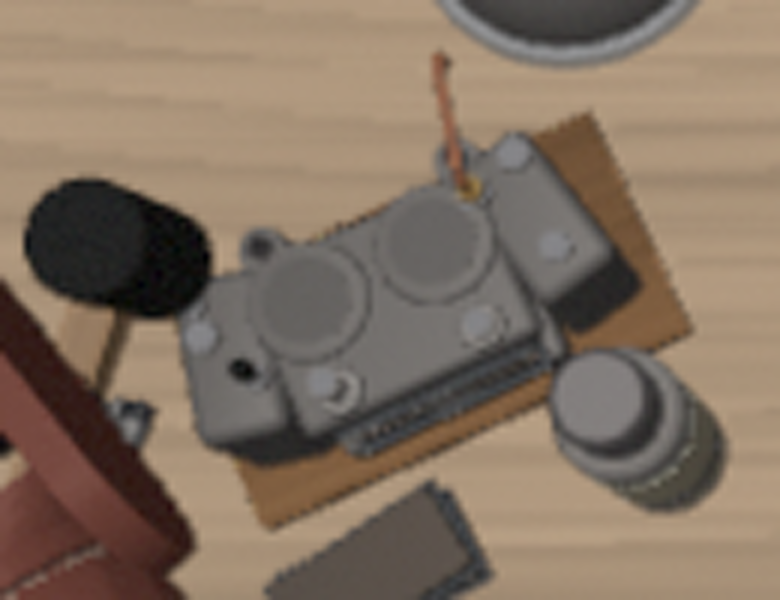

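```bash
python3 - <<'E'
from h import *
g=lambda b:np.clip(255*(b/255.)**0.6,0,255).astype('uint8')
b=g(cv2.imread('pics/w7.png'));cv2.imwrite('pics/w7c.png',cv2.resize(b[215:305,170:290],None,fx=6.5,fy=6.5,interpolation=cv2.INTER_CUBIC))
w=load('w7')
for P in [(.4496,.2761,.136),(.4496,.2761,.144),(.4496,.2761,.147),(.4164,.3445,.136),(.4164,.3445,.169)]: print(P,((proj(w,P)-[170,215])*6.5).round())
b=g(cv2.imread('pics/side7.png'));cv2.imwrite('pics/s7h.png',cv2.resize(b[80:140,200:300],None,fx=8,fy=8,interpolation=cv2.INTER_CUBIC))
E
```

```text
(0.4496, 0.2761, 0.136) [186. 468.]
(0.4496, 0.2761, 0.144) [167. 498.]
(0.4496, 0.2761, 0.147) [160. 510.]
(0.4164, 0.3445, 0.136) [527. 158.]
(0.4164, 0.3445, 0.169) [478. 265.]
```

View pics/w7c.png

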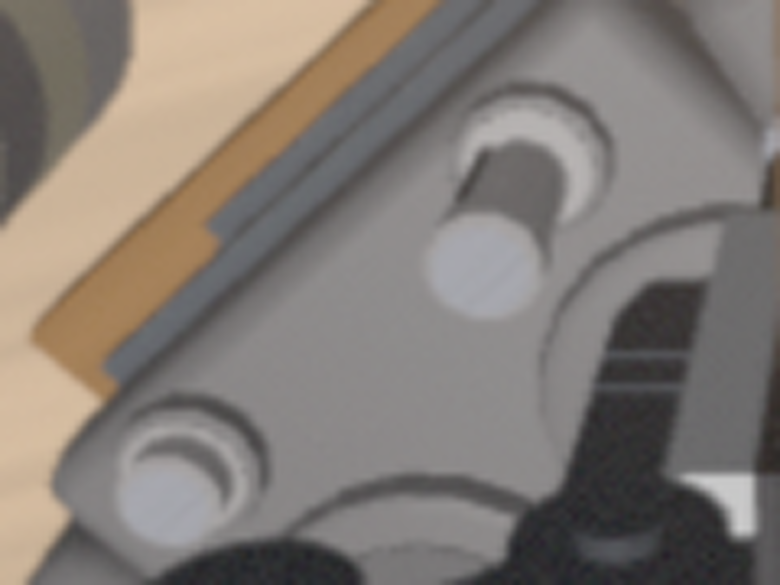

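View pics/s7h.png

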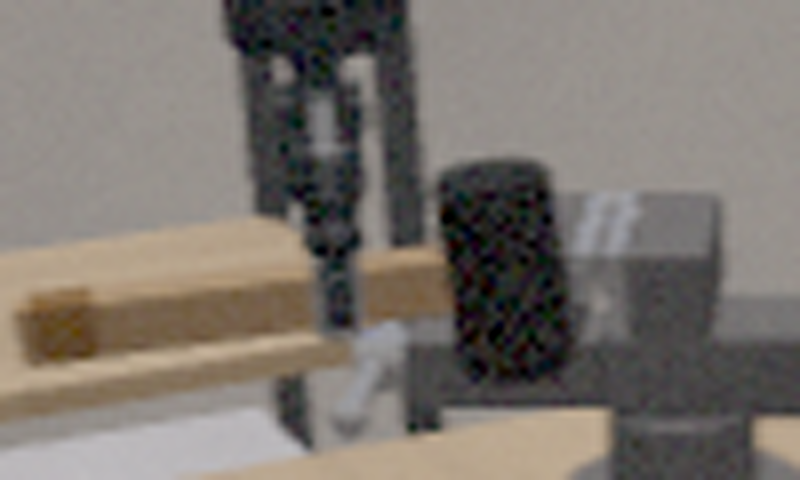

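```bash
python3 - <<'E'
from h import *
s=load('side7');o=ctrl.get_obs()
yy=np.radians(-17.45);h=np.array([np.cos(yy),np.sin(yy),0])
H=o['tool_pos']+.0735*h+[0,0,.016]
for tilt in (0,3,5,7,9):
    a=np.radians(tilt); up=np.array([0,0,1])*np.cos(a)-h*np.sin(a); hd=h*np.cos(a)+np.array([0,0,1])*np.sin(a)
    p,q=proj(s,H+.045*up),proj(s,H-.045*up); d=q-p; e=proj(s,H-.2*hd)-proj(s,H-.03*hd)
    print(tilt,'head slope',np.degrees(np.arctan2(d[0],d[1])).round(2),'handle',np.degrees(np.arctan2(e[1],-e[0])).round(2))
# observed: head dx=20,dy=190 ; handle lower edge
print(np.degrees(np.arctan2(20,190)), 'handle bottom edge (95,358)->(450,312)',np.degrees(np.arctan2(46,355)),'top edge (30,292)-(440,250)',np.degrees(np.arctan2(42,410)))
E
```

```text
0 head slope 3.99 handle 3.5
3 head slope 7.08 handle 6.41
5 head slope 9.14 handle 8.36
7 head slope 11.19 handle 10.3
9 head slope 13.25 handle 12.25
6.009005957494525 handle bottom edge (95,358)->(450,312) 7.383103700237985 top edge (30,292)-(440,250) 5.84892164592896
```

Pin B's head now sits on its lug (crop 172,500, against a prediction of 167,498 for 144 mm), so it is home. The mallet slipped to about 3° of tilt, which I correct with the tool on the way to A, where I aim 9 mm off-centre away from the bleed screw.

```bash
python3 - <<'E'
from h import *
print(delta([.3448,.3577,.27],down(162.7)))
E
```

```text
(array([ 2.07, -7.23,  0.68]), array([-0.08,  0.08,  0.06]))
```

play_rows --motion '[[[1,0.7,-2,0,0,1,0],[1,1.5,-5,0.3,0,2,0],[1,2,-7,0.6,0,3,0],[1,2.1,-7.2,0.6,0,3,0],[1,2.1,-7.2,0.6,0,3,0]]]'

```text
t: 10.62
tool_pos: [0.3448, 0.358, 0.2711]
tool_rot: [-0.465, -3.057, -0.011]
contact_force: [-0.0, 0.5, -3.5]
opening: 0.0204
```

```bash
python3 - <<'E'
from h import *
g=lambda b:np.clip(255*(b/255.)**0.6,0,255).astype('uint8')
o=ctrl.get_obs();print(o['t'],o['tool_pos'],o['opening'],o['contact_force'],o['wrist_torque'])
d=grab('side','side8'); b=g(cv2.imread('pics/side8.png')); S=cv2.resize(b[90:190,220:320],None,fx=6,fy=6,interpolation=cv2.INTER_CUBIC);cv2.imwrite('pics/side8g.png',S)
grab('top','top8');b=g(cv2.imread('pics/top8.png'));cv2.imwrite('pics/top8g.png',cv2.resize(b[150:250,130:260],None,fx=6,fy=6,interpolation=cv2.INTER_CUBIC))
t=load('top8')
y=np.radians(-17.4);H=o['tool_pos']+.0735*np.array([np.cos(y),np.sin(y),0]);print(H)
for z in (-.0286,.0614):
  P=H+[0,0,z];print(((proj(t,P)-[130,150])*6).round(),((proj(d,P)-[220,90])*6).round())
E
```

```text
10.625 [0.34484593 0.35798829 0.27113954] 0.020437553945151996 [-0.02380409  0.47298159 -3.54223515] [-0.01584207  0.19025826  0.03097344]
[0.41498259 0.33600879 0.27113954]
[293. 359.] [237. 271.]
[235. 328.] [226. 120.]
```

View pics/side8g.png

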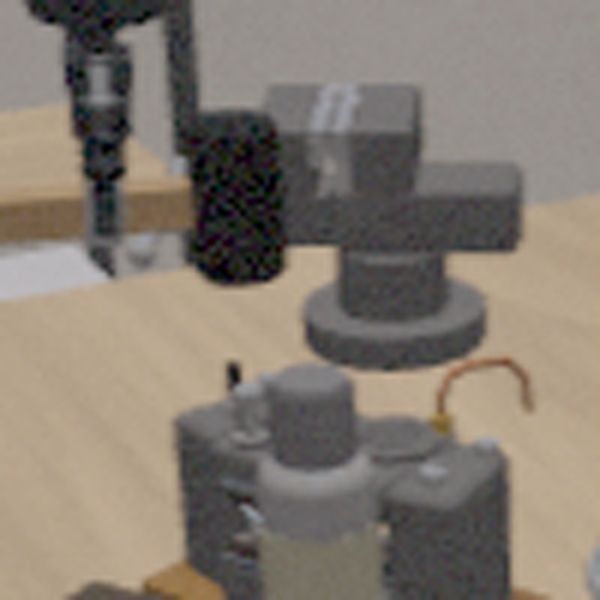

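View pics/top8g.png

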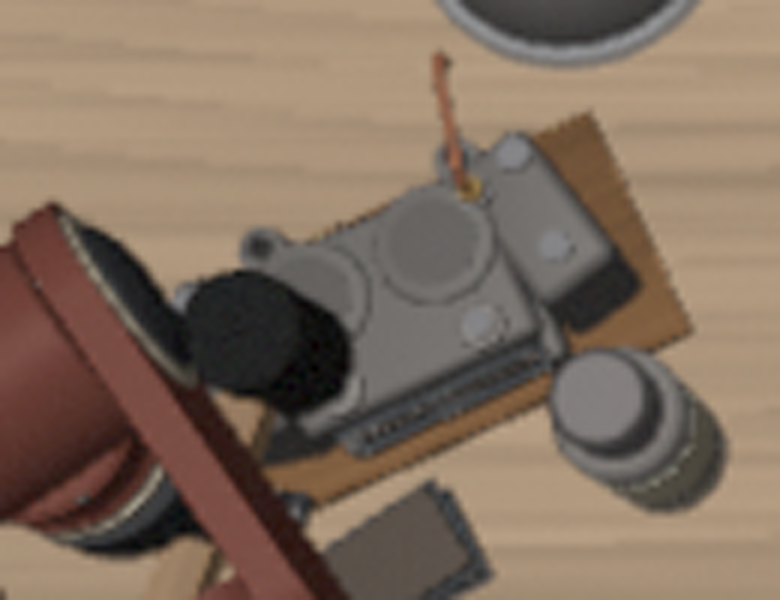

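```bash
python3 - <<'E'
from h import *
p=ctrl.get_obs()['tool_pos'].copy()
for z in (.222,.20,.1715,.1705): q=np.array([.3448,.3578,z]);print(z,delta(q)[0])
E
```

```text
0.222 [-0.26 -0.06  4.9 ]
0.2 [-0.37 -0.06  7.1 ]
0.1715 [-0.51 -0.05  9.94]
0.1705 [-0.52 -0.05 10.04]
```

play_rows --motion '[[[1,-0.15,-0.05,2.5,0,0,0],[1,-0.25,-0.05,5,0,0,0],[1,-0.37,-0.05,7.2,0,0,0],[1,-0.45,-0.05,9.2,0,0,0],[1,-0.5,-0.05,10.2,0,0,0],[1,-0.5,-0.05,10.3,0,0,0]]]'

```text
t: 11.48
tool_pos: [0.3449, 0.3589, 0.1697]
tool_rot: [-0.463, -3.057, -0.013]
contact_force: [-5.0, -1.3, 6.4]
opening: 0.0207
```

```bash
python3 - <<'E'
from h import *
o=ctrl.get_obs();print(o['t'],o['tool_pos'],o['contact_force'],o['wrist_torque']);print(delta(o['tool_pos']+[0,0,.11]),delta(o['tool_pos']+[0.03,.09,.11]))
E
```

```text
11.475 [0.34493261 0.35888198 0.16974624] [-4.96878443 -1.33271117  6.36642909] [-0.233252    0.63010977 -0.08057316]
(array([ 5.500e-01,  1.000e-02, -1.099e+01]), array([0., 0., 0.])) (array([  0.35,   9.5 , -10.99]), array([0., 0., 0.]))
```

play_rows --motion '[[[1,0.1,0,-2,0,0,0],[1,0.3,0,-6,0,0,0],[1,0.5,0,-10,0,0,0],[1,0.5,2,-11,0,0,0],[1,0.5,6,-11,0,0,0],[1,0.5,8,-11,0,0,0],[1,0.5,8,-11,0,0,0],[1,0.5,8,-11,0,0,0]]]'

```text
t: 12.48
tool_pos: [0.369, 0.4346, 0.2793]
tool_rot: [-0.463, -3.057, -0.012]
contact_force: [-0.9, 0.1, -3.2]
opening: 0.0203
```

```bash
python3 - <<'E'
from h import *
g=lambda b:np.clip(255*(b/255.)**0.6,0,255).astype('uint8')
o=ctrl.get_obs();print(o['t'],o['tool_pos'],o['opening'],o['contact_force'],o['wrist_torque'])
w=grab('wrist','w9');b=g(cv2.imread('pics/w9.png'))
cs=[(.4496,.2761,.136),(.4496,.2761,.144),(.4496,.2761,.147),(.4164,.3445,.136),(.4164,.3445,.144),(.4164,.3445,.147)]
q=[proj(w,P) for P in cs]; print([x.round(1).tolist() for x in q])
x0,y0=(np.mean(q,0)-[60,45]).astype(int);print(x0,y0,[((x-[x0,y0])*6.5).round().tolist() for x in q])
cv2.imwrite('pics/w9c.png',cv2.resize(b[y0:y0+90,x0:x0+120],None,fx=6.5,fy=6.5,interpolation=cv2.INTER_CUBIC));cv2.imwrite('pics/w9g.png',b)
d=grab('side','side9'); b=g(cv2.imread('pics/side9.png')); S=cv2.resize(b[70:190,200:320],None,fx=5,fy=5,interpolation=cv2.INTER_CUBIC);cv2.imwrite('pics/side9g.png',S)
E
```

```text
12.475 [0.36896477 0.43464548 0.27932582] 0.020339401663056755 [-0.8806935   0.14767693 -3.15584111] [0.06509652 0.21549734 0.04750244]
[[191.9, 312.9], [188.9, 317.7], [187.7, 319.6], [243.9, 265.8], [242.1, 269.7], [241.3, 271.2]]
155 247 [[240.0, 428.0], [220.0, 460.0], [213.0, 472.0], [578.0, 122.0], [566.0, 148.0], [561.0, 157.0]]
```

View pics/w9c.png

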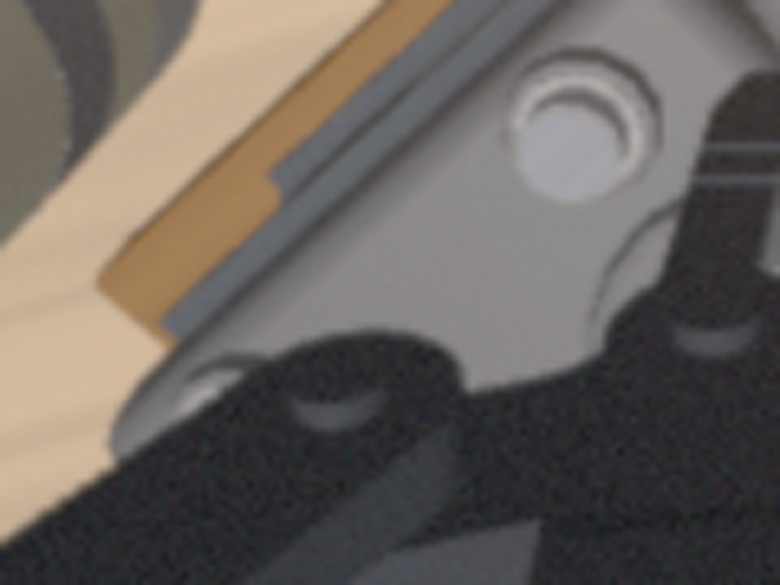

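View pics/side9g.png

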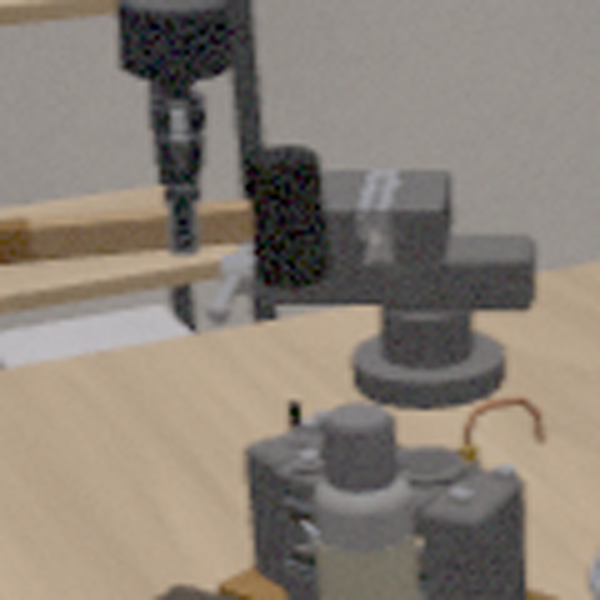

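```bash
python3 - <<'E'
from h import *
from scipy.optimize import brentq
for tag,n,P,cen in [('w7','B',(.4496,.2761),(196,291)),('w9','A',(.4164,.3445),(243,270)),('w7','A0',(.4164,.3445),(244,256))]:
    w=load(tag);im=w['color'];x0,y0=cen[0]-22,cen[1]-22
    c=cv2.resize(im[y0:y0+44,x0:x0+44],None,fx=8,fy=8,interpolation=cv2.INTER_CUBIC).astype(int)
    blue=c[...,2]-c[...,0]; V=c.max(2)
    m=((blue>5)&(V>70)).astype('uint8'); m=cv2.morphologyEx(m,cv2.MORPH_OPEN,np.ones((9,9)))
    k,l,s,ce=cv2.connectedComponentsWithStats(m); 
    i=1+np.argmin([np.hypot(*(ce[j]-176)) for j in range(1,k)]); hc=ce[i]/8-.44+[x0,y0]
    print(tag,n,'head px',hc.round(2),'area px',s[i,4]/64,'w,h',s[i,2]/8,s[i,3]/8)
    zs=np.linspace(.13,.18,101); pr=np.array([proj(w,(*P,z)) for z in zs]);d=np.linalg.norm(pr-hc,axis=1);print('  best z',zs[d.argmin()],'resid px',d.min().round(2))
E
```

```text
w7 B head px [195.  292.7] area px 100.28125 w,h 12.25 10.375
  best z 0.146 resid px 0.16
w9 A head px [241.69 270.96] area px 113.359375 w,h 12.625 11.5
  best z 0.1465 resid px 0.23
w7 A0 head px [243.45 256.39] area px 137.125 w,h 13.875 12.375
  best z 0.16999999999999998 resid px 0.17
```

Both heads measure about 146 mm (±2), too near the 2.5 mm tolerance to be sure. I give each a further, brisker blow, starting with A.

```bash
python3 - <<'E'
from h import *
rot=down(162.6)*R.from_euler('y',4,degrees=True)
for q in ([.3448,.3578,.279],[.3448,.3578,.215],[.3448,.3578,.167]):print(q,delta(q,rot))
E
```

```text
[0.3448, 0.3578, 0.279] (array([ 0.03, -8.04,  0.07]), array([0.03, 1.13, 0.16]))
[0.3448, 0.3578, 0.215] (array([-0.29, -8.04,  6.46]), array([0.03, 1.13, 0.16]))
[0.3448, 0.3578, 0.167] (array([-0.53, -8.05, 11.25]), array([0.03, 1.13, 0.16]))
```

play_rows --motion '[[[1,0,-2,0,0,0.3,0.1],[1,0,-5,0,0,0.6,0.1],[1,0,-7.5,0,0,1.1,0.1],[1,0,-8,0,0,1.1,0.1],[1,0,-8,0,0,1.1,0.1],[1,-0.2,-8,3,0,1.1,0.1],[1,-0.3,-8,7,0,1.1,0.1],[1,-0.55,-8,11.3,0,1.1,0.1],[1,-0.55,-8,11.4,0,1.1,0.1]]]' --newtons 120

```text
t: 13.7
tool_pos: [0.3445, 0.3584, 0.1639]
tool_rot: [-0.462, -3.036, -0.014]
contact_force: [0.7, 0.6, -3.0]
opening: 0.0206
```

```bash
python3 - <<'E'
from h import *
o=ctrl.get_obs();print(o['t'],o['tool_pos'],o['contact_force'],o['wrist_torque'])
E
```

```text
13.7 [0.34448893 0.35841913 0.16385349] [ 0.73601292  0.56443862 -3.04721445] [ 0.02325281  0.11726635 -0.00348422]
```

```bash
python3 - <<'E'
from h import *
g=lambda b:np.clip(255*(b/255.)**0.6,0,255).astype('uint8')
b=grab('side','side10'); b=g(cv2.imread('pics/side10.png')); cv2.imwrite('pics/side10g.png',cv2.resize(b[90:200,200:330],None,fx=6,fy=5.4,interpolation=cv2.INTER_CUBIC))
grab('wrist','w10');cv2.imwrite('pics/w10g.png',g(cv2.imread('pics/w10.png')))
E
```

```text
(no output)
```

View pics/side10g.png

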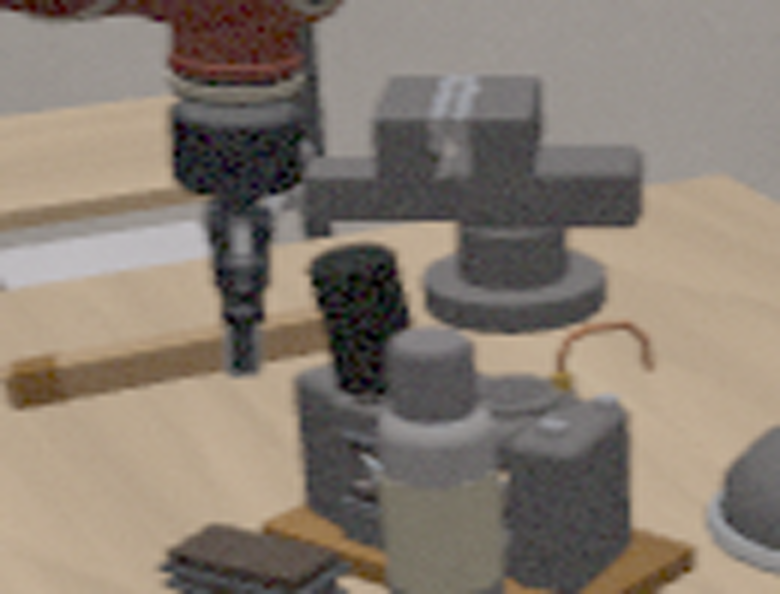

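View pics/w10g.png

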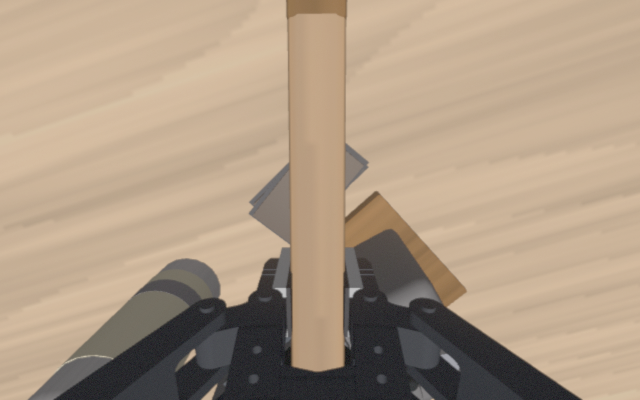

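The blow met the stop: the mallet turned about 7° in the grip instead of driving on. I lift, look at A, and re-level before B.

play_rows --motion '[[[1,0.1,0,-2,0,0,0],[1,0.4,0,-6,0,0,0],[1,0.7,0,-10,0,2,0],[1,0.8,2,-11.5,0,4,0],[1,0.8,6,-11.5,0,6,0],[1,0.8,8,-11.5,0,6,0],[1,0.8,8,-11.5,0,6,0],[1,0.8,8,-11.5,0,6,0]]]'

```text
t: 14.8
tool_pos: [0.3692, 0.4349, 0.2823]
tool_rot: [-0.447, -2.937, -0.041]
contact_force: [0.0, 0.0, -3.9]
opening: 0.0205
```

```bash
cat > look.py <<'E'
from h import *
import sys
k=sys.argv[1]
g=lambda b:np.clip(255*(b/255.)**0.6,0,255).astype('uint8')
o=ctrl.get_obs();print(o['t'],o['tool_pos'],o['opening'],o['contact_force'],o['wrist_torque'])
s=grab('side','side'+k); w=grab('wrist','w'+k)
b=g(cv2.imread(f'pics/side{k}.png'));B=cv2.resize(b[70:200,200:330],None,fx=4.6,fy=4.6,interpolation=cv2.INTER_CUBIC);cv2.imwrite(f'pics/side{k}g.png',B)
cv2.imwrite(f'pics/w{k}g.png',g(cv2.imread(f'pics/w{k}.png')))
for P in [(.4496,.2761),(.4164,.3445)]:
    print([proj(w,(*P,z)).round(1).tolist() for z in (.136,.144,.147)])
yy=np.radians(-17.45);h=np.array([np.cos(yy),np.sin(yy),0]);H=o['tool_pos']+.0735*h+[0,0,.016]
for tilt in (-3,0,3,6,9):
    a=np.radians(tilt); hd=h*np.cos(a)+np.array([0,0,1])*np.sin(a)
    e=proj(s,H-.2*hd)-proj(s,H-.03*hd); print('tilt',tilt,'handle slope',np.degrees(np.arctan2(e[1],-e[0])).round(1))
E
python3 look.py 11
```

```text
14.8 [0.36915059 0.43488238 0.28233211] 0.020494312873556464 [ 0.0411441   0.01284898 -3.92837035] [-0.00879317  0.02867239 -0.05298076]
[[188.4, 336.6], [185.2, 341.2], [183.9, 343.0]]
[[243.2, 286.0], [241.3, 289.4], [240.5, 290.7]]
tilt -3 handle slope 0.5
tilt 0 handle slope 3.4
tilt 3 handle slope 6.4
tilt 6 handle slope 9.3
tilt 9 handle slope 12.2
```

View pics/side11g.png

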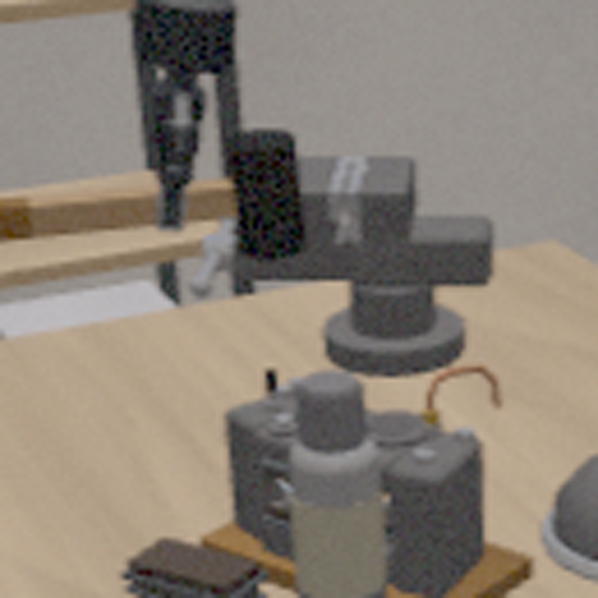

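View pics/w11g.png

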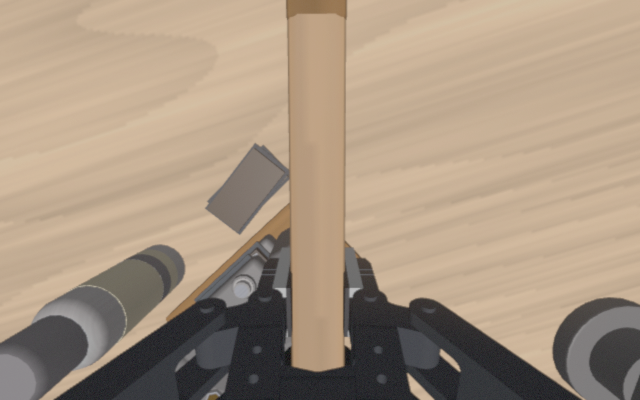

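```bash
python3 - <<'E'
from h import *
rot=down(162.6)*R.from_euler('y',12.5,degrees=True)
for q in ([.3765,.299,.279],[.3765,.299,.215],[.3765,.299,.167]):print(q,delta(q,rot))
E
```

```text
[0.3765, 0.299, 0.279] (array([ -4.73, -12.72,  -0.56]), array([0.06, 2.56, 0.08]))
[0.3765, 0.299, 0.215] (array([ -5.84, -12.73,   5.74]), array([0.06, 2.56, 0.08]))
[0.3765, 0.299, 0.167] (array([ -6.67, -12.74,  10.47]), array([0.06, 2.56, 0.08]))
```

play_rows --motion '[[[1,-1,-2,0,0,0.5,0],[1,-2.2,-6,-0.3,0,1,0],[1,-3.5,-10,-0.5,0,2,0],[1,-4.7,-12.5,-0.5,0,2.5,0],[1,-4.7,-12.7,-0.5,0,2.5,0],[1,-4.7,-12.7,-0.5,0,2.5,0],[1,-5.2,-12.7,2.3,0,2.5,0],[1,-5.9,-12.7,6,0,2.5,0],[1,-6.6,-12.7,10.2,0,2.5,0],[1,-6.6,-12.7,10.4,0,2.5,0],[1,-6.6,-12.7,10,0,2.5,0],[1,-5.9,-12.7,6,0,2.5,0],[1,-5.1,-12.7,2,0,2.5,0],[1,-4.7,-12.7,-1,0,2.5,0],[1,-3.5,-9,-1,0,2.5,0],[1,-2,-5,-1,0,2.5,0],[1,-0.5,-1,-1,0,2.5,0],[1,-0.5,-1,-1,0,2.5,0]]]'

```text
t: 17.15
tool_pos: [0.372, 0.4254, 0.2928]
tool_rot: [-0.436, -2.895, -0.052]
contact_force: [-0.4, 0.2, -2.8]
opening: 0.0205
```

```bash
python3 look.py 12; python3 - <<'E'
from h import *
w=load('w12')['color'];b=cv2.cvtColor(w,cv2.COLOR_RGB2BGR);b=np.clip(255*(b/255.)**0.6,0,255).astype('uint8')
q=proj(load('w12'),(.433,.31,.144)).astype(int);print(q)
x0,y0=max(q[0]-60,0),min(max(q[1]-50,0),300);print(x0,y0)
cv2.imwrite('pics/w12c.png',cv2.resize(b[y0:y0+95,x0:x0+120],None,fx=6,fy=6,interpolation=cv2.INTER_CUBIC))
t=grab('top','top12');b=cv2.imread('pics/top12.png');b=np.clip(255*(b/255.)**0.6,0,255).astype('uint8');cv2.imwrite('pics/top12g.png',cv2.resize(b[150:250,130:260],None,fx=6,fy=6,interpolation=cv2.INTER_CUBIC))
E
```

```text
17.15 [0.37200784 0.42542112 0.29279807] 0.02049055019671562 [-0.43834851  0.23811396 -2.84852783] [-0.03570954  0.00180296  0.02792004]
[[199.1, 333.9], [196.2, 338.1], [195.1, 339.7]]
[[253.8, 283.3], [252.2, 286.2], [251.6, 287.4]]
tilt -3 handle slope 0.5
tilt 0 handle slope 3.4
tilt 3 handle slope 6.3
tilt 6 handle slope 9.2
tilt 9 handle slope 12.2
[223 312]
163 262
```

View pics/side12g.png

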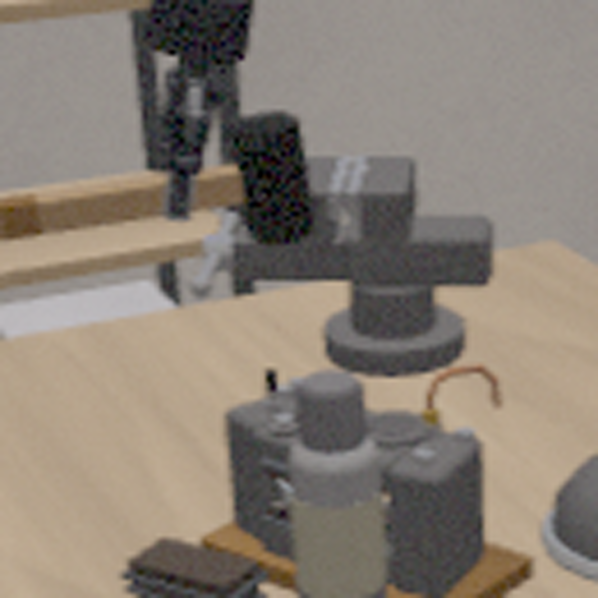

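View pics/w12c.png

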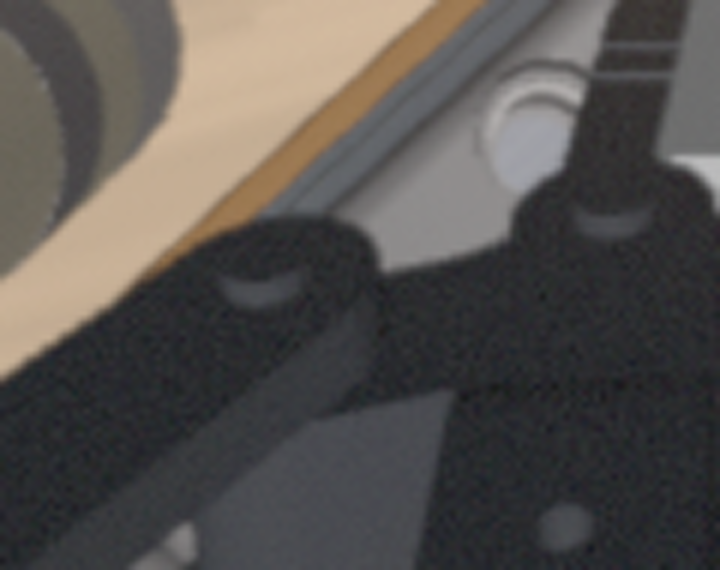

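View pics/top12g.png

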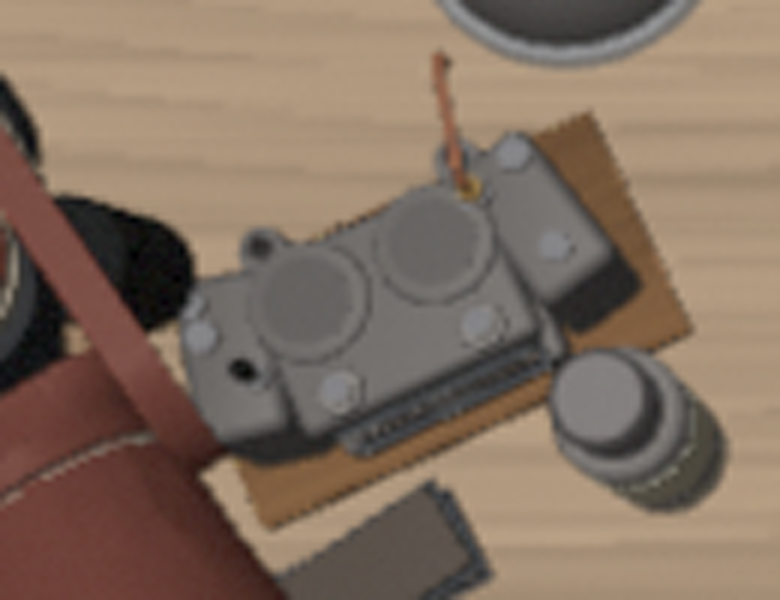

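Top view now shows both heads concentric on their lugs (A at 340,388 and B at 483,325 in the crop), equally bright and seated. Next is carrying the mallet to the mat's free half.

```bash
python3 - <<'E'
from h import *
print(ctrl.get_obs()['q'])
rot=down(162.6)*R.from_euler('y',18,degrees=True)
for q in ([.42,.25,.31],[.47,.05,.31],[.46,-.15,.31],[.43,-.373,.25]):print(q,delta(q,rot))
E
```

```text
[ 0.62939096 -0.05629641  1.6322815   0.1753795   1.69244583 -0.62881987]
[0.42, 0.25, 0.31] (array([ -9.07, -15.09,  -3.88]), array([0.08, 5.62, 0.09]))
[0.47, 0.05, 0.31] (array([-19.54, -32.69,  -6.21]), array([0.08, 5.62, 0.09]))
[0.46, -0.15, 0.31] (array([-24.42, -52.08,  -7.32]), array([0.08, 5.62, 0.09]))
[0.43, -0.373, 0.25] (array([-29.39, -74.27,  -2.31]), array([0.08, 5.62, 0.09]))
```

play_rows --motion '[[[1,-1,-2,-1.5,0,1,0],[1,-3,-5.5,-2.5,0,2,0],[1,-6,-10,-3.5,0,3,0],[1,-9,-15,-3.9,0,4,0],[1,-11.7,-19.5,-4.5,0,5,0],[1,-14.3,-24,-5,0,5.6,0],[1,-17,-28.5,-5.7,0,5.6,0],[1,-19.5,-32.7,-6.2,0,5.6,0],[1,-20.7,-37.5,-6.5,0,5.6,0],[1,-22,-42.5,-6.8,0,5.6,0],[1,-23.2,-47.5,-7,0,5.6,0],[1,-24.4,-52,-7.3,0,5.6,0],[1,-25.5,-56.5,-6.5,0,5.6,0],[1,-26.7,-61.5,-5.5,0,5.6,0],[1,-28,-66.5,-4,0,5.6,0],[1,-29,-71,-3,0,5.6,0],[1,-29.4,-74,-2.5,0,5.6,0],[1,-29.4,-74.3,-2.5,0,5.6,0],[1,-29.4,-74.3,-2.5,0,5.6,0],[1,-29.4,-74.3,-2.5,0,5.6,0]]]'

```text
t: 19.8
tool_pos: [0.4306, -0.3728, 0.2526]
tool_rot: [-0.425, -2.8, -0.069]
contact_force: [0.3, 1.0, -4.3]
opening: 0.0199
```

```bash
python3 - <<'E'
from h import *
g=lambda b:np.clip(255*(b/255.)**0.6,0,255).astype('uint8')
o=ctrl.get_obs();print(o['t'],o['q'].round(2),o['tool_pos'],o['opening'],o['contact_force'],o['wrist_torque'])
for n in ('side','top'):
    grab(n,n+'13'); cv2.imwrite(f'pics/{n}13g.png',g(cv2.imread(f'pics/{n}13.png')))
s=load('side13');yy=np.radians(-17.45);h=np.array([np.cos(yy),np.sin(yy),0]);H=o['tool_pos']+.0765*h+[0,0,.016]
for tilt in (-3,0,3,6):
    a=np.radians(tilt); hd=h*np.cos(a)+np.array([0,0,1])*np.sin(a)
    e=proj(s,H-.2*hd)-proj(s,H-.03*hd); print('tilt',tilt,'handle slope',np.degrees(np.arctan2(e[1],-e[0])).round(1),e)
E
```

```text
19.8 [-0.78  0.11  1.54 -0.14  1.77 -2.05] [ 0.43060595 -0.3728224   0.25260686] 0.01992589247000033 [ 0.27799834  1.03949737 -4.3052599 ] [-0.08773582 -0.13139742 -0.00105145]
tilt -3 handle slope 3.7 [-75.08635047   4.83327338]
tilt 0 handle slope 6.4 [-75.18305237   8.3802949 ]
tilt 3 handle slope 9.0 [-75.06390216  11.85670948]
tilt 6 handle slope 11.5 [-74.73350103  15.25320703]
```

View pics/side13g.png

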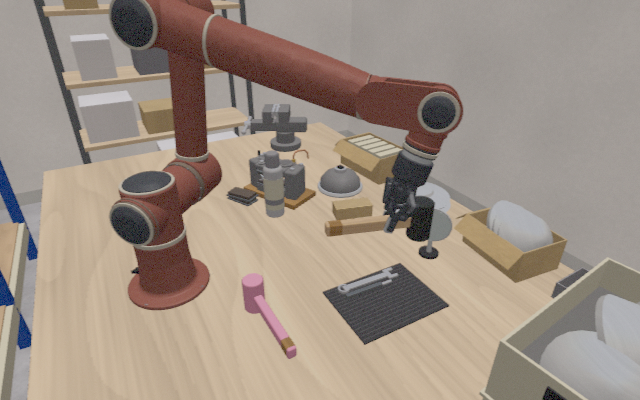

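View pics/top13g.png

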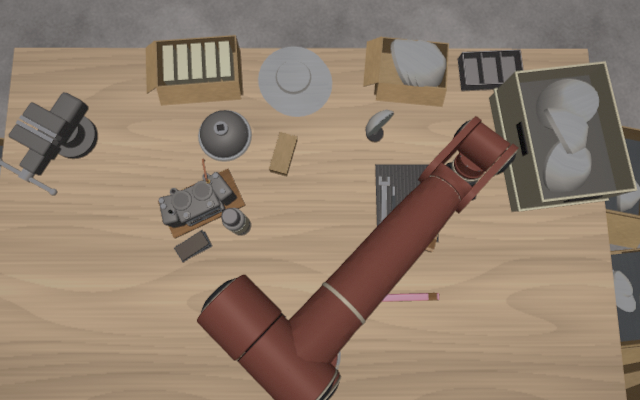

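```bash
python3 - <<'E'
from h import *
b=cv2.imread('pics/side13g.png');cv2.imwrite('pics/s13c.png',cv2.resize(b[180:260,315:445],None,fx=6,fy=6,interpolation=cv2.INTER_CUBIC))
o=ctrl.get_obs()
for z in (.055,.036,.0325): print(z,delta([.4306,-.373,z])[0])
E
```

```text
0.055 [-6.07 -0.06 18.79]
0.036 [-6.66 -0.06 20.6 ]
0.0325 [-6.77 -0.06 20.93]
```

View pics/s13c.png

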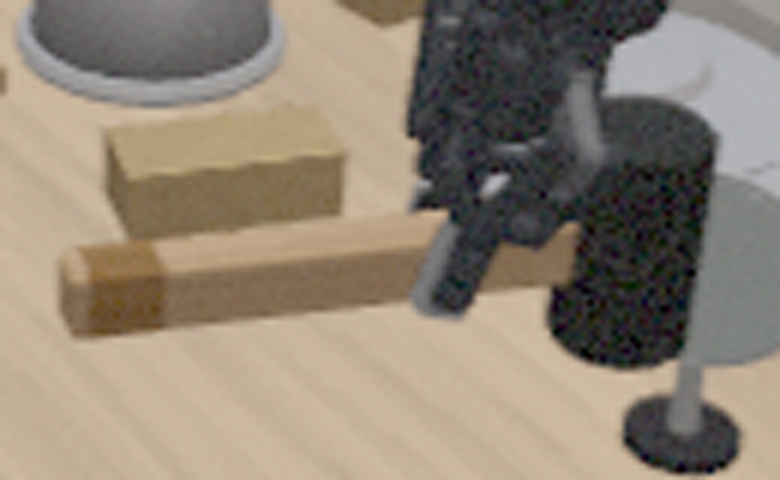

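The mallet hangs level: the handle slope is 6.4°, the value for zero tilt. I descend, slowly at the end.

play_rows --motion '[[[1,-0.6,0,2,0,0,0],[1,-2,0,6,0,0,0],[1,-3.5,0,11,0,0,0],[1,-5,0,15.5,0,0,0],[1,-6,0,18.6,0,0,0],[1,-6.3,0,19.6,0,0,0],[1,-6.5,0,20.2,0,0,0],[1,-6.5,0,20.2,0,0,0]]]'

```text
t: 20.9
tool_pos: [0.4311, -0.3728, 0.0412]
tool_rot: [-0.425, -2.801, -0.068]
contact_force: [0.1, -1.0, -4.4]
opening: 0.0204
```

```bash
python3 - <<'E'
from h import *
g=lambda b:np.clip(255*(b/255.)**0.6,0,255).astype('uint8')
o=ctrl.get_obs();print(o['t'],o['tool_pos'],o['contact_force'],o['wrist_torque'])
grab('side','side14'); b=g(cv2.imread('pics/side14.png'));cv2.imwrite('pics/s14c.png',cv2.resize(b[220:350,290:450],None,fx=5,fy=4.5,interpolation=cv2.INTER_CUBIC))
for z in (.036,.034,.032,.03): print(z,delta([.4306,-.373,z])[0])
E
```

```text
20.9 [ 0.4310811  -0.37276243  0.04116146] [ 0.08077105 -0.97648478 -4.43651185] [-0.02661496 -0.08554316  0.03185583]
0.036 [-0.11 -0.02  0.56]
0.034 [-0.17 -0.02  0.75]
0.032 [-0.23 -0.02  0.94]
0.03 [-0.29 -0.02  1.13]
```

View pics/s14c.png

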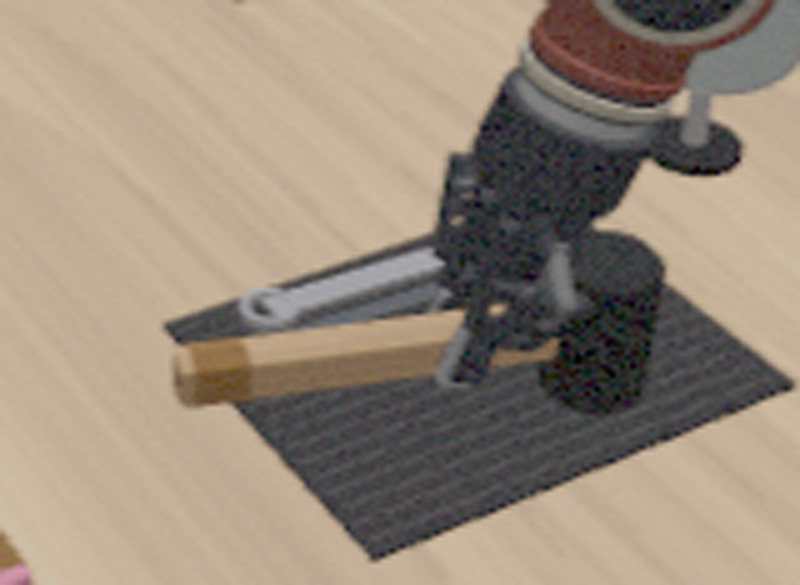

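Just above the mat, clear of the tools. I lower in small steps, checking the force.

play_rows --motion '[[[1,-0.05,0,0.2,0,0,0],[1,-0.1,0,0.4,0,0,0],[1,-0.15,0,0.6,0,0,0],[1,-0.15,0,0.6,0,0,0]]]'

```text
t: 21.45
tool_pos: [0.4307, -0.3727, 0.0352]
tool_rot: [-0.425, -2.801, -0.068]
contact_force: [0.1, 0.2, -3.0]
opening: 0.0205
```

play_rows --motion '[[[1,-0.05,0,0.1,0,0,0],[1,-0.06,0,0.2,0,0,0],[1,-0.06,0,0.2,0,0,0]]]'

```text
t: 21.82
tool_pos: [0.4306, -0.3727, 0.033]
tool_rot: [-0.425, -2.801, -0.068]
contact_force: [0.2, -0.0, -4.1]
opening: 0.0202
```

play_rows --motion '[[[1,-0.06,0,0.2,0,0,0],[1,-0.06,0,0.2,0,0,0]]]'

```text
t: 22.08
tool_pos: [0.4308, -0.373, 0.0324]
tool_rot: [-0.425, -2.801, -0.067]
contact_force: [-3.9, 2.4, 4.1]
opening: 0.0204
```

play_rows --motion '[[[1,-0.06,0,0.2,0,0,0],[1,-0.06,0,0.2,0,0,0]]]'

```text
t: 22.32
tool_pos: [0.4308, -0.373, 0.0323]
tool_rot: [-0.425, -2.8, -0.068]
contact_force: [-5.1, 5.8, 8.3]
opening: 0.0201
```

The face is on the mat (+8 N). I release and rise vertically.

play_rows --motion '[[[0.3,0,0,-0.1,0,0,0],[-0.1,0,0,-0.1,0,0,0],[-0.4,0,0,-0.1,0,0,0],[-0.4,0,0,-0.1,0,0,0],[-0.4,0,0,-0.1,0,0,0]]]'

```text
t: 22.95
tool_pos: [0.431, -0.3731, 0.0331]
tool_rot: [-0.425, -2.799, -0.068]
contact_force: [0.2, -0.3, -0.3]
opening: 0.0604
```

```bash
python3 - <<'E'
from h import *
g=lambda b:np.clip(255*(b/255.)**0.6,0,255).astype('uint8')
o=ctrl.get_obs();print(o['t'],o['tool_pos'],o['opening'],o['contact_force'],o['wrist_torque'])
grab('side','side15'); b=g(cv2.imread('pics/side15.png'));cv2.imwrite('pics/s15c.png',cv2.resize(b[220:350,290:450],None,fx=5,fy=4.5,interpolation=cv2.INTER_CUBIC))
for z in (.03,.1,.2): print(z,delta(o['tool_pos']+[-z*.15,.15*z*.3,z])[0])
E
```

```text
22.95 [ 0.43101651 -0.37308178  0.03311328] 0.060350146442811135 [ 0.23501605 -0.33048999 -0.33176951] [-0.02047198 -0.10083655  0.06895611]
0.03 [ 1.37 -0.   -2.71]
0.1 [ 4.57 -0.01 -9.03]
0.2 [  9.14  -0.02 -18.06]
```

View pics/s15c.png

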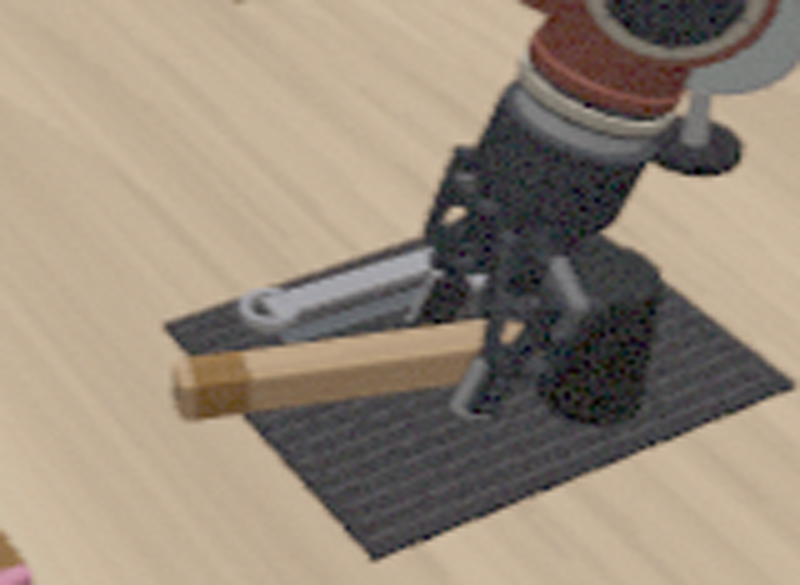

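play_rows --motion '[[[-0.4,0.5,0,-1,0,0,0],[-0.4,1.4,0,-2.7,0,0,0],[-0.4,2.8,0,-5.6,0,0,0],[-0.4,4.6,0,-9,0,0,0],[-0.4,6.8,0,-13.5,0,0,0],[-0.4,9.1,0,-18,0,0,0],[-0.4,9.1,0,-18,0,0,0],[-0.4,9.1,0,-18,0,0,0]]]'

```text
t: 24.0
tool_pos: [0.4011, -0.3639, 0.2333]
tool_rot: [-0.426, -2.801, -0.066]
contact_force: [-0.1, 0.3, -1.4]
opening: 0.0601
```

```bash
python3 - <<'E'
from h import *
g=lambda b:np.clip(255*(b/255.)**0.6,0,255).astype('uint8')
o=ctrl.get_obs();print(o['t'],o['tool_pos'],o['opening'],o['contact_force'],o['dq'].round(3))
for n in ('side','top'):
    grab(n,n+'16'); cv2.imwrite(f'pics/{n}16g.png',g(cv2.imread(f'pics/{n}16.png')))
b=cv2.imread('pics/top16g.png');cv2.imwrite('pics/top16c.png',cv2.resize(b[160:240,150:250],None,fx=7.5,fy=7.5,interpolation=cv2.INTER_CUBIC))
E
```

```text
24.0 [ 0.40114444 -0.36388463  0.23332455] 0.060081884924930565 [-0.12886028  0.27692468 -1.39874734] [ 0.     0.032  0.032  0.002 -0.002  0.001]
```

View pics/side16g.png

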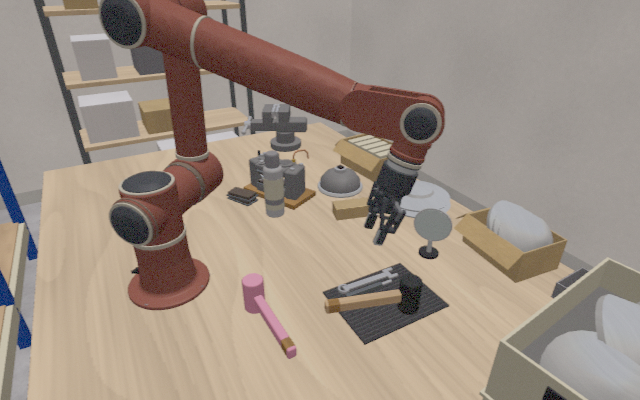

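View pics/top16c.png

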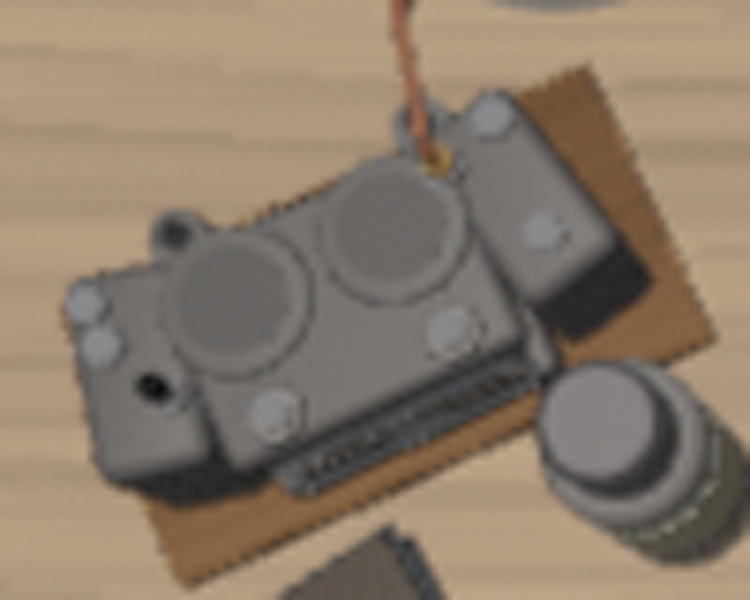

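The mallet stands on the mat and nothing else has visibly moved. With 40 s in hand, I do a final close check of the pins with the unobstructed wrist camera.

```bash
python3 - <<'E'
from h import *
rot=down(162.9)
for q in ([.42,-.15,.37],[.46,.05,.37],[.34,.30,.33]):print(q,delta(q,rot))
E
```

```text
[0.42, -0.15, 0.37] (array([  8.56,  20.97, -11.77]), array([  0.12, -18.04,  -0.16]))
[0.46, 0.05, 0.37] (array([ 10.56,  41.25, -11.09]), array([  0.12, -18.04,  -0.16]))
[0.34, 0.3, 0.33] (array([27.27, 61.55, -1.4 ]), array([  0.12, -18.04,  -0.16]))
```

play_rows --motion '[[[-0.4,1.2,0,-4,0,-3,0],[-0.4,2.8,2,-8,0,-6,0],[-0.4,5,6,-11.7,0,-10,0],[-0.4,6.5,11,-11.7,0,-14,0],[-0.4,7.5,16,-11.7,0,-18,0],[-0.4,8.5,21,-11.7,0,-18,0],[-0.4,9,26,-11.6,0,-18,0],[-0.4,9.5,31,-11.5,0,-18,0],[-0.4,10,36,-11.3,0,-18,0],[-0.4,10.6,41,-11,0,-18,0],[-0.4,14,45,-11,0,-18,0],[-0.4,18,49,-9,0,-18,0],[-0.4,22,54,-7,0,-18,0],[-0.4,25,58,-4,0,-18,0],[-0.4,27.3,61.5,-1.4,0,-18,0],[-0.4,27.3,61.5,-1.4,0,-18,0],[-0.4,27.3,61.5,-1.4,0,-18,0]]]'

```text
t: 26.22
tool_pos: [0.3395, 0.2993, 0.3292]
tool_rot: [-0.471, -3.104, 0.0]
contact_force: [0.5, -0.8, 0.5]
opening: 0.06
```

```bash
python3 - <<'E'
from h import *
g=lambda b:np.clip(255*(b/255.)**0.6,0,255).astype('uint8')
o=ctrl.get_obs();print(o['t'],o['tool_pos'],o['dq'].round(3))
w=grab('wrist','w17');b=g(cv2.imread('pics/w17.png'))
q=proj(w,(.433,.31,.144)).astype(int);x0,y0=q[0]-60,q[1]-45;print(x0,y0)
cv2.imwrite('pics/w17c.png',cv2.resize(b[y0:y0+90,x0:x0+120],None,fx=6.5,fy=6.5,interpolation=cv2.INTER_CUBIC))
for P in [(.4164,.3445),(.4496,.2761)]: print([((proj(w,(*P,z))-[x0,y0])*6.5).round(1).tolist() for z in (.136,.144,.147)])
E
```

```text
26.225 [0.33950405 0.29927368 0.32917726] [-0.028 -0.011 -0.017  0.002 -0.002  0.001]
292 205
[[560.0, 138.6], [568.4, 157.1], [571.7, 164.3]]
[[230.6, 410.4], [232.0, 433.7], [232.5, 442.7]]
```

View pics/w17c.png

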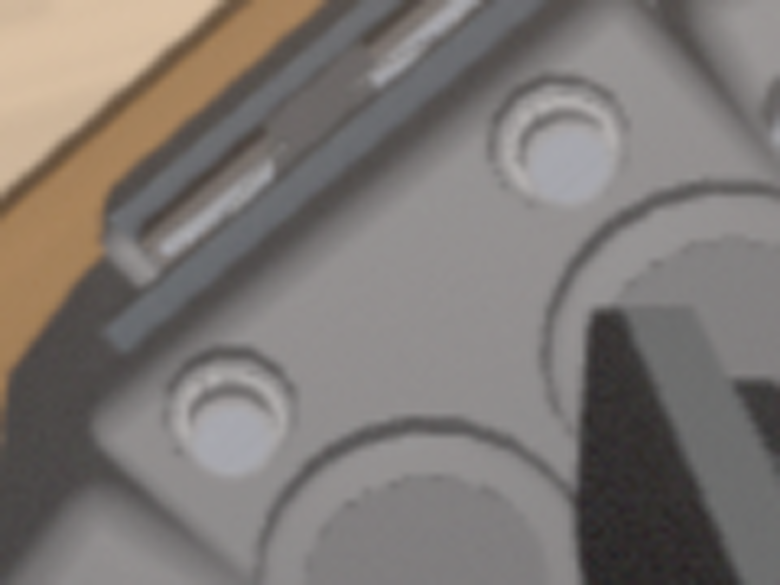

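```bash
python3 -c "
from station import ctrl
print(ctrl.finish_job(), ctrl.get_obs()['t'])"
```

```text
the job is handed in; nothing more can be done
the job is handed in; nothing more can be done
```

I picked up the black rubber mallet by its handle and knocked pin B home, then pin A. Each pin got one further, brisker blow to make sure. I then stood the mallet on the free half of the mat, let go once its face rested on the mat, and handed the job in shortly after t = 26 s.

**Pins:** In the last close wrist view, both heads sit on their lugs. Their centres fall within about 3 crop pixels (roughly 1 mm) of the predicted 144 mm height. Halfway through, the same check had read about 146 mm, too close to the limit, which is why I gave the extra blows.

**Mallet and other things:** The pictures after release show the mallet standing upright on the mat, clear of the spanner and drift. I saw nothing else moved, though I judged that by eye. I aimed 9 mm off-centre on pin A to keep clear of the bleed screw, and saw no sign that it or the brake pipe was touched.

**Disagreements:**
- The mallet turned several degrees in the grip with the blows, and I re-levelled it with the tool each time.
- The top camera read about 4 mm off from the wrist camera and arm position. The error was the same for the pins and the mallet head, so it did not affect the aim.

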